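Rack collet blocks on a drip tray and oil them

TASK

Oil the collet blocks: lay every block across both rails of the drip tray, side by side, while the tray still stands outside the oiling station, then slide the tray into the station's bay until it is fully home against its stop. With the tray home, pull the sprung dosing rod out until its pointer is over the white mark, hold it there for two seconds, and let it go back in; then draw the tray, blocks still on its rails, right out of the bay again and leave it flat on the bench. Leave the grinding wheel, the bottle and the spanner alone.

Things in the scene. Friction and masses are not known exactly. Their poses are not given: they have to be found in the camera images.
- block1_mid (a point): one of two to four identical steel collet blocks lying on the bench (those not there today read None): a 28 x 28 mm square body 64 mm long with a knurled round closing nut, 28 mm across and 26 mm long, on its +x end; 90 mm long in all, 0.22 kg. This point is its centre, 14 mm above its underside; x runs along its length.
- block2_mid (a point): one of two to four identical steel collet blocks lying on the bench (those not there today read None): a 28 x 28 mm square body 64 mm long with a knurled round closing nut, 28 mm across and 26 mm long, on its +x end; 90 mm long in all, 0.22 kg. This point is its centre, 14 mm above its underside; x runs along its length.
- block3_mid (a point): one of two to four identical steel collet blocks lying on the bench (those not there today read None): a 28 x 28 mm square body 64 mm long with a knurled round closing nut, 28 mm across and 26 mm long, on its +x end; 90 mm long in all, 0.22 kg. This point is its centre, 14 mm above its underside; x runs along its length.
- block4_mid (a point): one of two to four identical steel collet blocks lying on the bench (those not there today read None): a 28 x 28 mm square body 64 mm long with a knurled round closing nut, 28 mm across and 26 mm long, on its +x end; 90 mm long in all, 0.22 kg. This point is its centre, 14 mm above its underside; x runs along its length.
- tray_mid (a point): open aluminium drip tray, loose on the bench, 118 mm wide (x), 188 mm long (y), 0.35 kg. This point is its middle at rail-top height, 24 mm above its underside. Side walls (inner faces x = +-56 mm) rise 12 mm above this height; end walls stop 11 mm below it; the floor is 20 mm below. Its +y end enters the bay first.
- tray_rail (a point): top of one of the tray's two raised steel rails, mid-length, at x = +26 mm from tray_mid; the other is at x = -26 mm. Each is 6 mm wide and runs the tray's length (its y). Blocks lie across both, side by side along y. Lugs 12 mm high end the rails (inner faces at y = +-90 mm), so block centres can lie from y = -75 to +75 mm.
- tray_grip (a point): the tray's grip: an upright black fin on the tray's -y end, 16 mm thick (tray's x), 28 mm long (tray's y), from 4 to 52 mm above the bench. This point is 137 mm to -y of tray_mid, 38 mm above the tray's underside; same axes as the tray.
- bay_mouth (a point): mouth of the bay in the oiling station's blue plinth (fixed, but placed anew each start): on the bench, in the plinth's front face, mid-way between the bay walls. y points into the bay, x along the face, z up. Bay 124 mm wide, flared to 137 mm at the mouth, 62 mm high, a stop 190 mm in; its floor is the bench. Plinth top 84 mm high; the black casting on it (top 184 mm) is 90 mm back.
- bay_home (a point): inside the bay, on the bench, 96 mm in from bay_mouth, same axes: the tray's centre lies over this point (tray_mid 24 mm above it) when the tray is fully home against the stop; its -y end is then flush with the plinth's face (2 mm inside) and its grip still stands outside.
- rod_knob (a point): centre of the knurled steel knob of the sprung dosing rod: 30 mm diameter, 24 mm long, axis level, 56 mm above the bench, 130 mm along -x of bay_mouth. At rest 45 mm out from the plinth's face; a white pointer hangs from it over a scale bar (34 mm wide, top 12 mm above the bench). Axes as bay_mouth; it is pulled along -y.
- dose_rod (a joint): how far the dosing rod is pulled out, m: 0 at rest, 0.070 at its end. A spring draws it back: 3 N at rest, 1 N more for every 10 mm.
- mark (a point): the white mark: a bar 50 mm wide, 5 mm across, 4 mm thick, fixed across the scale bar below the rod, 30 to 50 mm farther out than the resting pointer (differs from start to start). This point is its centre, 14 mm above the bench; y parallel to the rod. The pointer is at the mark when rod_knob is straight above it.
- wheel: bystander: grinding wheel 100 mm in diameter, 20 mm thick, lying flat on the bench; origin at the centre of its underside.
- oiler: bystander: white bottle 60 mm in diameter, 140 mm tall, standing on the bench; origin at the centre of its underside.
- spanner: bystander: spanner 150 mm long, lying on the bench; x along its length.
Not all that is in view belongs to the job. What is shaped like the part that bears block2_mid but red is not meant.

How it is judged:
By the outcome, as a careful person would: the job done as asked, in the order asked, and still so for the second after the job is handed in, with the robot touching nothing.
Of block1, block2, block3, block4 only 2 to 4 are there at a start; the rules pass over those that are not, and their reading is None.
At some moment in a run one of block1, block2, block3, block4 may be knocked a few centimetres aside while the robot is not near it.
Once in a run the grip may slacken for a moment while it holds something.
It also fails if it takes over 208 s, if anything falls off the work surface, if the arm or the gripper's body presses on something with over 40 N, if the wrist force passes 120 N, or if a joint passes its speed limit or range.

ROBOT

A 6-joint arm with a two-finger parallel gripper is mounted at the origin on the work surface. World frame = base frame: x ahead of the robot, y to its left, z up, the work surface at z = 0. Lengths are in m, angles in degrees, forces in N, time in s.
With the tool pointing down it reaches from about 0.3 to 0.875 m from the base axis. Payload 4.2 kg.
Tool frame: the origin (TCP) lies at the very end of the fingers, on their centre line; the grasp point (between the pads) lies 19 mm behind it (tcp_to_grasp is the z of the grasp point in the tool frame, in m); z points along the fingers, y is the line along which they close (so a half turn about z gives the same grasp; the last joint's range is limited). The gripper opens to 85 mm and grips with 20 to 120 N. Pads are 22 mm wide; open, the fingers measure 114 mm over their backs; the gripper's body (76 mm by 85 mm) begins 54 mm behind the grasp point. The pads swing forward as they close: fully open they stand 13 mm farther back than shut.
Start: joints at [67.323, 18.312, 89.639, -0, 72.044, -1.146], TCP at [0.211, 0.535, 0.231] pointing down, gripper open.
Joint ranges: [-177.97, 177.97], [-48.28, 115.42], [12.27, 149.76], [-77.06, 257.06], [2.81, 150.46], [-146.56, 146.56]. Speed limits (degrees/s): [147.25, 147.25, 180, 180, 180, 180].

INTERFACE

Orientations are given as [roll, pitch, yaw] about the fixed x, y, z axes, in that order (R = Rz(yaw) Ry(pitch) Rx(roll)).
In Python, from station import get_state, get_image, sign_off, recognise, tcp_to_grasp gives the robot as it stands. The module is installed in compiled form; this text tells all that it offers.
- The arm moves only by the tool move_arm, never from a script. Its argument "series" is a list of rows, each a list of 6 numbers: the shift along the tool's x, y, z each as a share of 0.15 m, from -1 to 1, then the turn, a rotation vector about the tool's x, y, z each as a share of pi/4 rad, from -1 to 1. A call has 1 to 10 rows; each row is the pose to reach, as a shift and turn from the pose commanded when the call began, along the tool's axes at that moment; what a row does not reach only later rows make up. A row lasts 1/12 s, in which the tool goes at most 41.7 mm and 7.16 degrees, less where a joint would pass 70% of its speed; a pose out of reach is approached as far as the arm can. A call with a number of a shift or a turn outside -1 to 1 is refused whole. A call with a gripper value outside its range is refused whole. "grip" is the gripper's target within -1 to 1 (fully open at 1, half-way at 0, shut at -1), set as the call begins (left out, the last holds). The fingers move at their own pace and stop on an object; "grip_force" is the grip in N (left out, the last holds). Time passes only in rows, so rows that repeat a pose let the fingers close. It gives the time, the measured TCP pose, the force, the opening and the grip force at its end, in the units of the state.
- get_state(): the state, without advancing time (a new reading comes with each control period).
- get_image(name): name is "scene" or "top" or "wrist"; returns a dict with "img" (384x512x3 uint8, blue, green, red), "K" (3x3 intrinsics, pixels), "camera_from_world" (4x4, takes a point from world to camera coordinates). Camera axes: x right, y down, z forward; pixel columns grow to the right and rows downward; lengths in m; the calibration is good to about 2 mm. A picture is of the moment at which its call begins. There is no depth.
- sign_off(): hands the job in; it is judged then, once.
Trained networks look in the newest picture that a camera, given by its name, has taken for a name from the list of things; names that differ only in an ending like _2 or _b are one class to them, and where a whole thing is asked for, a point or a joint stands for the part that bears it (a point fixed in the world has none). Each returns a list of dicts, best first, with "confidence" (0 to 1); they miss things now and then, are a little off and sometimes report something else, mostly with a low value. They report only what shows in the picture. A call takes as long as a camera call. They do not tell look-alikes from the thing itself.
- recognise(query, camera): "xy" ([column, row] in pixels, amid what is visible of it).
The state is a dict: "time": time; "qpos": joint angles; "qd": joint speeds; "effort": joint torques, N m; "tcp_pos": TCP position; "ee_rot": TCP orientation; "wrist_force": force on the tool from outside, world axes, zero at the start; "wrist_torque": the same for the moment, N m; "grip_width": finger opening in m; "grip_force": force on a finger pad.
Only numpy, scipy, OpenCV 4.12 (cv2) and the standard library are available. Lean on these libraries where they do the work, as an engineer would, in place of code of your own. Each camera call takes 0.05 s, during which the arm holds its last target. There are 200 camera calls.

## Working session

There is one attempt and no reset: what is moved stays moved. The work goes in short steps, Python scripts to look and compute and a tool call to move; the robot and the scene stay as the last step left them, time stands still between calls to the robot, and variables do not carry over. Pictures are saved under pics/ and viewed, at most 14 in all, crops included, and the job is handed in when it is done.

Besides the shell and the picture viewer there is one more tool, called after "Call:" by a JSON object that holds its "name" and its "arguments". move_arm: Moves the arm, as the interface text tells. Its arguments: {"type":"object","properties":{"series":{"type":"array","items":{"type":"array","items":{"type":"number","minimum":-1,"maximum":1}}},"grip":{"type":"number"},"grip_force":{"type":"number"}},"required":["series"]}

```bash
mkdir -p pics; ls; cat > h.py <<'E'
import numpy as np, cv2
from station import *
from scipy.spatial.transform import Rotation as R
def ray(im,uv):
    K=im["K"];T=im["camera_from_world"];d=np.linalg.inv(K)@np.array([uv[0],uv[1],1.]);Rm=T[:3,:3]
    return -Rm.T@T[:3,3],Rm.T@d
def at_z(im,uv,z):
    o,d=ray(im,uv);return o+d*(z-o[2])/d[2]
def proj(im,p):
    c=im["camera_from_world"]@np.append(p,1);q=im["K"]@c[:3];return q[:2]/q[2]
E
python3 - <<'E'
from h import *
s=get_state();print(s, tcp_to_grasp)
Z=dict(block1_mid=.014,tray_mid=.024,tray_rail=.024,tray_grip=.038,bay_mouth=0,rod_knob=.056,mark=.014,wheel=.01,oiler=.07,spanner=.003)
for c in ["scene","top"]:
    im=get_image(c);cv2.imwrite(f"pics/{c}0.png",im["img"])
    print(c,"cam",ray(im,(256,192))[0].round(3))
    for n,z in Z.items():
        for r in recognise(n,c)[:6]: print(c,n,np.round(r["xy"],1),round(r["confidence"],2),at_z(im,r["xy"],z).round(3))
E
```

```text
pics
{'time': 0.0, 'qpos': array([ 6.73218131e+01,  1.83521976e+01,  8.97093162e+01,  1.32102192e-03,
        7.20433220e+01, -1.14440680e+00]), 'qd': array([-3.87498032e-02,  2.91344621e-02, -3.35730321e-02, -1.27744500e-01,
        5.21486379e-05,  1.93157970e-02]), 'effort': array([-1.48885978e-03, -4.15520668e+01, -2.34159029e+01, -3.29835748e-04,
        8.33944971e-03,  2.43911792e-06]), 'tcp_pos': array([0.21084118, 0.53441681, 0.23045696]), 'ee_rot': array([-1.79895210e+02, -3.34949202e-03,  1.58465808e+02]), 'wrist_force': array([-0.58847113, -0.19307263, -0.58971054]), 'wrist_torque': array([ 0.03723855,  0.03693057, -0.0191175 ]), 'grip_force': 0.0, 'grip_width': 0.0853917867243583} -0.0187
scene cam [ 1.56  -0.024  0.989]
scene block1_mid [182.1 194. ] 0.81 [ 0.476 -0.27   0.014]
scene tray_mid [257.9 224.7] 0.56 [ 0.606 -0.04   0.024]
scene tray_rail [257.4 230.8] 0.72 [ 0.629 -0.041  0.024]
scene tray_grip [257.4 228.8] 0.82 [ 0.635 -0.041  0.038]
scene tray_grip [363.4 135. ] 0.53 [0.179 0.305 0.038]
scene bay_mouth [361.3 192.3] 0.89 [0.431 0.271 0.   ]
scene bay_mout
[... 342 characters left out ...]
35 [ 0.603 -0.041  0.003]
top cam [ 0.359 -0.036  1.022]
top block1_mid [334.6 207.3] 0.92 [ 0.471 -0.268  0.014]
top block1_mid [120.6 279.6] 0.23 [0.267 0.297 0.014]
top block1_mid [250.8 158.7] 0.21 [ 0.601 -0.036  0.014]
top tray_mid [254.6 153.5] 0.98 [ 0.613 -0.047  0.024]
top tray_mid [282.1  95.5] 0.57 [ 0.784 -0.121  0.024]
top tray_rail [249.1 154.6] 0.76 [ 0.61  -0.031  0.024]
top tray_grip [249.1 155.9] 0.96 [ 0.603 -0.032  0.038]
top bay_mouth [138.3 182.2] 0.62 [0.529 0.274 0.   ]
top wheel [283.3 101.9] 0.82 [ 0.771 -0.126  0.01 ]
top oiler [121.4 280.1] 0.82 [0.271 0.276 0.07 ]
top oiler [196.8 215.8] 0.38 [0.434 0.098 0.07 ]
top spanner [256. 243.] 0.9 [ 0.37  -0.056  0.003]
```

```bash
python3 -c "
import cv2
for c in ['scene','top']:
    i=cv2.imread(f'pics/{c}0.png');cv2.imwrite(f'pics/{c}0b.png',cv2.resize(i,(800,600),interpolation=cv2.INTER_CUBIC))"
```

```text
(no output)
```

View pics/scene0b.png

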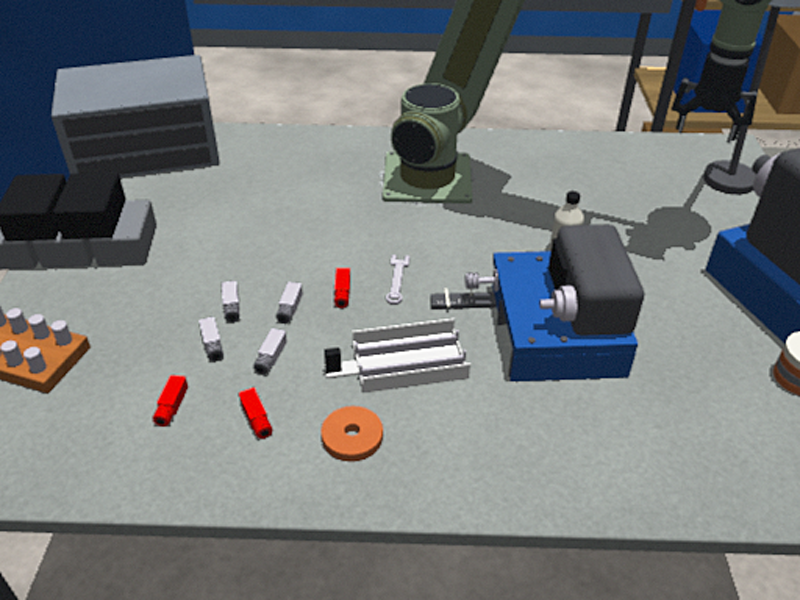

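View pics/top0b.png

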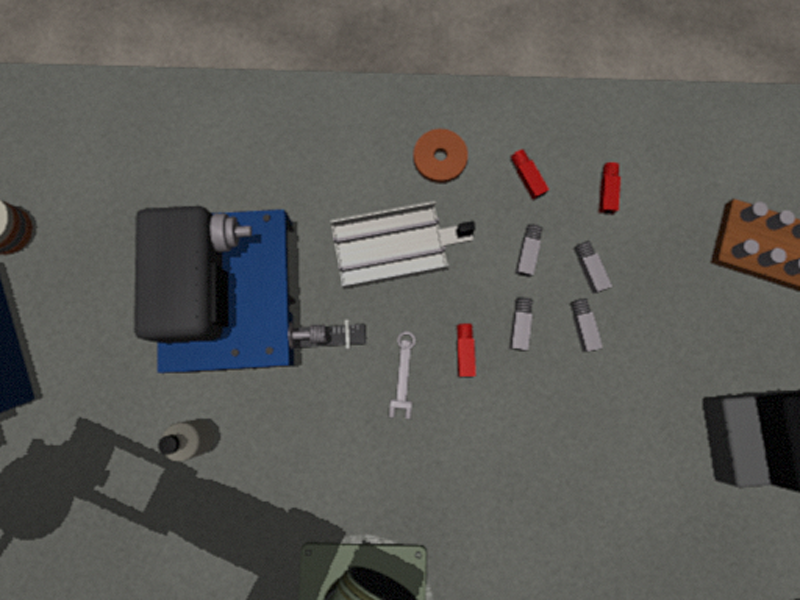

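Scene and top show four steel blocks right of the tray (top, at 800 px: (530,250), (593,266), (522,324), (587,326)), each with its nut toward the image top (+x). Three red decoys lie around them. The tray is at (390,245) with its fin to the right, the plinth face is at column ~293 and the rod and mark are at (325,335).

```bash
python3 - <<'E'
from h import *
im=get_image("top");g=im["img"].astype(int);v=g.max(2);sat=v-g.min(2)
print(im["K"].round(1).tolist(), im["camera_from_world"].round(3).tolist())
print("bench",g[150,300],"block",g[165,338],g[155,342], "plinth",g[170,170])
bg=cv2.medianBlur(im["img"],5)
m=((v>125)&(sat<40)).astype(np.uint8)
n,l,st,c=cv2.connectedComponentsWithStats(m)
for i in range(1,n):
    x,y,w,h,a=st[i]
    if a<25 or y<60: continue
    r=cv2.minAreaRect(np.argwhere(l==i)[:,::-1].astype(np.float32))
    b=cv2.boxPoints(r);wb=np.array([at_z(im,q,.028)[:2] for q in b])
    print(c[i].round(1),a,"wc",at_z(im,r[0],.028)[:2].round(4),"box",wb.round(3).tolist())
# plinth
hsv=cv2.cvtColor(im["img"],cv2.COLOR_BGR2HSV)
p=((hsv[...,0]>100)&(hsv[...,0]<125)&(hsv[...,1]>130)&(v>60)).astype(np.uint8)
n,l,st,c=cv2.connectedComponentsWithStats(p)
i=1+np.argmax(st[1:,4]);print(st[i])
q=l==i
rows=[(np.where(q[r])[0].max(),r) for r in range(st[i][1]+2,st[i][1]+st[i][3]-2,4) if q[r].any()]
for u in rows: print(u,at_z(im,u,.084)[:2].round(4),v[u[1],u[0]-2:u[0]+5])
cv2.imwrite("pics/topc.png",cv2.resize(im["img"][115:255,170:400],(800,487),interpolation=cv2.INTER_CUBIC))
E
```

```text
[[372.3, 0.0, 251.9], [0.0, 372.3, 182.2], [0.0, 0.0, 1.0]] [[0.023, -1.0, 0.009, -0.053], [-0.985, -0.024, -0.172, 0.528], [0.172, -0.005, -0.985, 0.945], [0.0, 0.0, 0.0, 1.0]]
bench [32 33 35] block [137 133 139] [135 131 139] plinth [109  62  34]
[  1.5 138.7] 75 wc [0.6357 0.6483] box [[0.664, 0.658], [0.664, 0.647], [0.608, 0.639], [0.607, 0.65]]
[244.3 134.9] 103 wc [ 0.6644 -0.0174] box [[0.646, 0.075], [0.687, -0.109], [0.682, -0.11], [0.642, 0.074]]
[486.4 133.3] 52 wc [ 0.6858 -0.6922] box [[0.696, -0.683], [0.696, -0.703], [0.676, -0.701], [0.675, -0.682]]
[245.4 143.5] 605 wc [ 0.6399 -0.0214] box [[0.633, 0.072], [0.673, -0.11], [0.647, -0.115], [0.607, 0.066]]
[503.6 138.6] 54 wc [ 0.6726 -0.74  ] box [[0.662, -0.728], [0.682, -0.73], [0.683, -0.752], [0.663, -0.75]]
[138.3 146.2] 73 wc [0.6239 0.2742] box [[0.639, 0.284], [0.64, 0.267], [0.609, 0.265], [0.608, 0.281]]
[252.9 157.3] 1217 wc [ 0.6047 -0.0569] box [[0.602, 0.066], [0.653, -0.171], [0.607, -0.18], [0.557, 0.056]]
[338.5 163.3] 194 wc [ 0.5905 -0.2771] box [[0.563, -0.258], [0.623, -0.273], [0.618, -0.296],
[... 2007 characters left out ...]
 [114 117  86  32  20  22  13]
(np.int64(183), 196) [0.4824 0.1333] [113 117  88  35  44  55  49]
(np.int64(183), 200) [0.4722 0.1327] [113 115  90  42  26  35  52]
(np.int64(183), 204) [0.462  0.1322] [115 116  92  49  30  29  38]
(np.int64(184), 208) [0.452  0.1291] [114  96  63  54  52  42  53]
(np.int64(183), 212) [0.4418 0.1311] [114 114 101 102  81  43  65]
(np.int64(183), 216) [0.4318 0.1305] [113 116 105  84  71  57  77]
(np.int64(184), 220) [0.4218 0.1275] [117 116  79  66  69  39  32]
(np.int64(184), 224) [0.4118 0.1269] [115 117  85  31  24  28  46]
(np.int64(184), 228) [0.4019 0.1264] [117 121  90  36  26  32  45]
(np.int64(184), 232) [0.392  0.1259] [119 120  88  36  25  29  35]
```

View pics/topc.png

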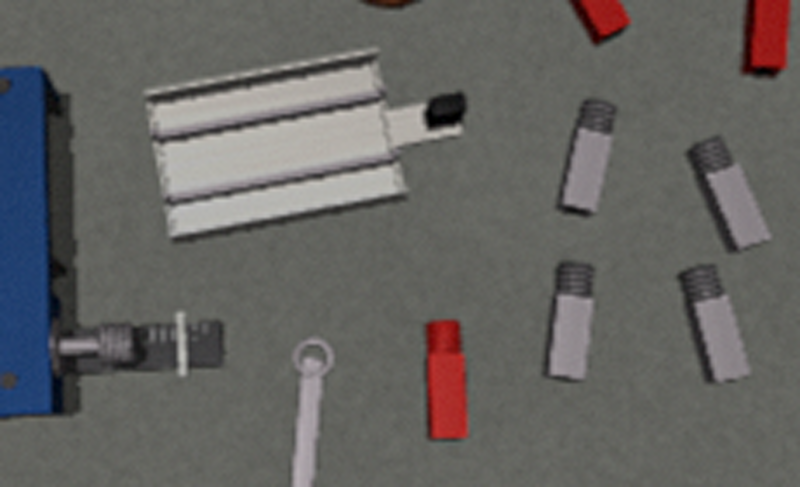

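```bash
cat >> h.py <<'E'
def Rt(yaw): return R.from_euler("xyz",[180,0,yaw],degrees=True)
def plan(*wps,start=None):
    """wps: (x,y,z,yaw). prints calls: the row (tool units) and number of repeats"""
    if start is None:
        s=get_state();p=np.array(s["tcp_pos"]);Rc=R.from_euler("xyz",s["ee_rot"],degrees=True)
    else: p=np.array(start[:3],float);Rc=Rt(start[3])
    for w in wps:
        P=np.array(w[:3],float);T=Rt(w[3])
        for _ in range(9):
            d=Rc.inv().apply(P-p);t=(Rc.inv()*T).as_rotvec()
            k=max(np.abs(d).max()/.1495,np.abs(t).max()/(np.pi/4*.995),1e-9)
            if k<.003: break
            f=1 if k<=1 else 1/np.ceil(k)
            dd=d*f;tt=t*f
            n=int(np.ceil(max(np.linalg.norm(dd)/.0417,np.degrees(np.linalg.norm(tt))/7.16)))
            print(w,"row",[round(float(q),3) for q in np.r_[dd/.15,tt/(np.pi/4)]],"x",n)
            p=p+Rc.apply(dd);Rc=Rc*R.from_rotvec(tt)
            if f==1: break
E
python3 - <<'E'
from h import *
plan((.211,.535,.36,158.5),(.46,.0,.36,0))
E
```

```text
(0.211, 0.535, 0.36, 158.5) row [0.001, 0.001, -0.858, 0.0, 0.0, -0.001] x 4
(0.46, 0.0, 0.36, 0) row [-0.713, -0.678, -0.0, -0.0, -0.0, 0.881] x 6
(0.46, 0.0, 0.36, 0) row [-0.981, -0.067, -0.0, -0.0, -0.0, 0.881] x 6
(0.46, 0.0, 0.36, 0) row [-0.799, 0.574, 0.0, -0.0, -0.0, 0.881] x 6
(0.46, 0.0, 0.36, 0) row [-0.249, 0.951, 0.0, -0.0, -0.0, 0.881] x 6
```

Call:
{"name": "move_arm", "arguments": {"series": [[0, 0, -0.86, 0, 0, 0], [0, 0, -0.86, 0, 0, 0], [0, 0, -0.86, 0, 0, 0], [0, 0, -0.86, 0, 0, 0]]}}

```text
time: 1.48
tcp_pos: [0.212, 0.5372, 0.3689]
ee_rot: [179.1, 0.0, 158.5]
wrist_force: [1.6, -0.9, 0.4]
grip_width: 0.0856
grip_force: 0.0
```

Call:
{"name": "move_arm", "arguments": {"series": [[-0.71, -0.68, 0, 0, 0, 0.88], [-0.71, -0.68, 0, 0, 0, 0.88], [-0.71, -0.68, 0, 0, 0, 0.88], [-0.71, -0.68, 0, 0, 0, 0.88], [-0.71, -0.68, 0, 0, 0, 0.88], [-0.71, -0.68, 0, 0, 0, 0.88]]}}

```text
time: 1.98
tcp_pos: [0.2732, 0.3995, 0.3608]
ee_rot: [179.9, -0.0, 118.4]
wrist_force: [-0.1, 0.1, -0.8]
grip_width: 0.0854
grip_force: 0.0
```

Call:
{"name": "move_arm", "arguments": {"series": [[-0.98, -0.07, 0, 0, 0, 0.88], [-0.98, -0.07, 0, 0, 0, 0.88], [-0.98, -0.07, 0, 0, 0, 0.88], [-0.98, -0.07, 0, 0, 0, 0.88], [-0.98, -0.07, 0, 0, 0, 0.88], [-0.98, -0.07, 0, 0, 0, 0.88]]}}

```text
time: 2.48
tcp_pos: [0.3349, 0.2657, 0.3605]
ee_rot: [180.0, -0.0, 78.8]
wrist_force: [0.5, 0.4, -0.4]
grip_width: 0.0851
grip_force: 0.0
```

Call:
{"name": "move_arm", "arguments": {"series": [[-0.8, 0.57, 0, 0, 0, 0.88], [-0.8, 0.57, 0, 0, 0, 0.88], [-0.8, 0.57, 0, 0, 0, 0.88], [-0.8, 0.57, 0, 0, 0, 0.88], [-0.8, 0.57, 0, 0, 0, 0.88], [-0.8, 0.57, 0, 0, 0, 0.88]]}}

```text
time: 2.98
tcp_pos: [0.3966, 0.1319, 0.3602]
ee_rot: [180.0, -0.0, 39.2]
wrist_force: [0.1, -0.2, 1.1]
grip_width: 0.0853
grip_force: 0.0
```

Call:
{"name": "move_arm", "arguments": {"series": [[-0.25, 0.95, 0, 0, 0, 0.88], [-0.25, 0.95, 0, 0, 0, 0.88], [-0.25, 0.95, 0, 0, 0, 0.88], [-0.25, 0.95, 0, 0, 0, 0.88], [-0.25, 0.95, 0, 0, 0, 0.88], [-0.25, 0.95, 0, 0, 0, 0.88]]}}

```text
time: 3.48
tcp_pos: [0.4587, -0.0018, 0.3598]
ee_rot: [-180.0, 0.0, -0.4]
wrist_force: [-0.1, 0.0, 1.3]
grip_width: 0.0854
grip_force: 0.0
```

```bash
python3 - <<'E'
from h import *
s=get_state();print(s["time"],s["tcp_pos"],s["ee_rot"],s["qpos"])
im=get_image("wrist");cv2.imwrite("pics/w1.png",cv2.resize(im["img"],(800,600),interpolation=cv2.INTER_CUBIC))
print(ray(im,(256,192)),im["K"].tolist())
E
```

```text
3.4833 [ 0.45869847 -0.0018251   0.35984612] [-1.79996751e+02  2.74209030e-02 -4.06683688e-01] [-1.66640479e+00  4.28675335e+00  8.94465441e+01  2.65071198e-03
  8.62941882e+01  8.87401077e+01]
(array([ 0.53764855, -0.00274206,  0.50220136]), array([-0.30608594,  0.00339407, -0.95200024])) [[326.5243035797088, 0.0, 256.42333046365235], [0.0, 326.5243035797088, 192.55502373688483], [0.0, 0.0, 1.0]]
```

View pics/w1.png

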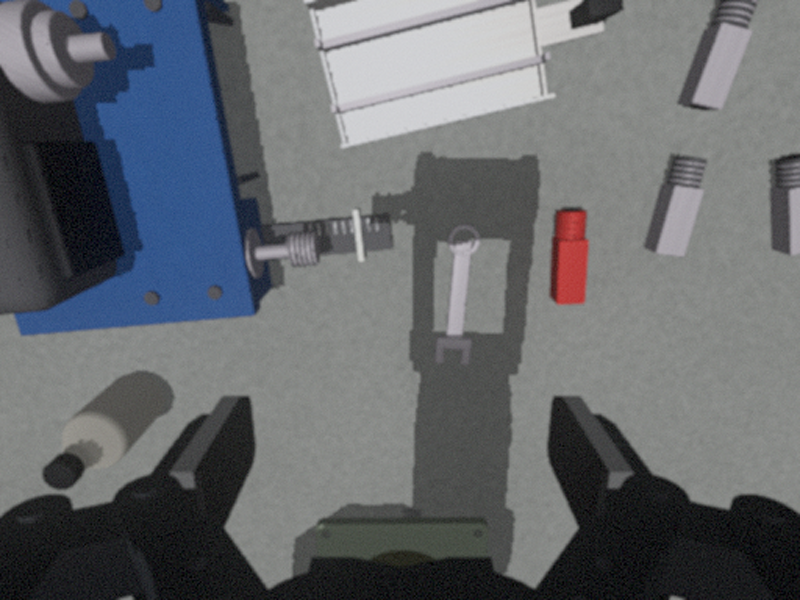

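Wrist view, 800 px: rod knob at (303,247), mark at (360,235), plinth front edge from (200,0) to (255,312), tray in part at (430,60). I'll move out for a full view of tray and bay.

Call:
{"name": "move_arm", "arguments": {"series": [[0.6, 0, 0, 0, 0, 0], [0.6, 0, 0, 0, 0, 0], [0.6, 0, 0, 0, 0, 0], [0.6, 0, 0, 0, 0, 0]]}}

```text
time: 3.87
tcp_pos: [0.55, -0.0, 0.3586]
ee_rot: [-180.0, 0.1, 0.2]
wrist_force: [-1.1, -0.5, -0.9]
grip_width: 0.0855
grip_force: 0.0
```

```bash
python3 - <<'E'
from h import *
s=get_state();print(s["time"],s["tcp_pos"],s["ee_rot"])
im=get_image("wrist");cv2.imwrite("pics/w2raw.png",im["img"]);np.savez("w2",**im);cv2.imwrite("pics/w2.png",cv2.resize(im["img"],(800,600),interpolation=cv2.INTER_CUBIC))
E
```

```text
3.8667 [ 5.49975602e-01 -2.06961249e-05  3.58565689e-01] [-1.79989601e+02  1.23389896e-01  1.64569721e-01]
```

View pics/w2.png

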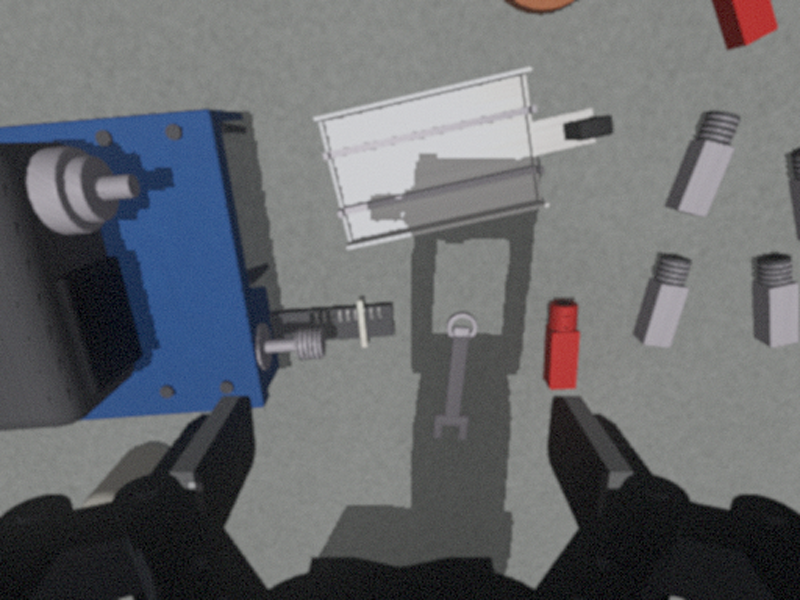

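Wrist view, 800 px: the tray's wall-top corners are at (315,119), (531,69), (348,247), (547,205) and its fin at (588,127). The plinth's top front corners are at (210,110) and (263,406), the mark's ends at (361,297) and (365,346), and the knob at (311,343).

```bash
python3 - <<'E'
from h import *
im=dict(np.load("w2.npz"))
f=lambda U,V,z: at_z(im,((U+.5)/1.5625-.5,(V+.5)/1.5625-.5),z)[:2]
c=np.array([f(315,119,.036),f(531,69,.036),f(547,205,.036),f(348,247,.036)])
print("tray corners",c.round(4).tolist(),"mid",c.mean(0).round(4),"sides",[np.linalg.norm(c[i]-c[i-1]).round(4) for i in range(4)])
for a,b in((1,0),(2,3)): d=c[b]-c[a];print("yaw",np.degrees(np.arctan2(-d[0],d[1])))
fin=f(588,127,.052);print("fin",fin,"dist",np.linalg.norm(fin-c.mean(0)))
p=np.array([f(210,110,.084),f(263,406,.084)]);d=p[0]-p[1];print("plinth",p.round(4).tolist(),np.linalg.norm(d),"yaw",np.degrees(np.arctan2(d[1],d[0])))
m=np.array([f(361,297,.016),f(365,346,.016)]);print("mark",m.round(4).tolist(),m.mean(0).round(4),np.degrees(np.arctan2(*(m[0]-m[1])[::-1])))
print("knob",f(311,343,.060).round(4))
v=im["img"].max(2);
print("edge profile",[(r,int(np.argmin(np.diff(im['img'][r,120:175,0].astype(int)))+120)) for r in range(80,250,10)])
P=[f((int(np.argmin(np.diff(im['img'][r,120:175,0].astype(int)))+120.5)+.5)*1.5625-.5,(r+.5)*1.5625-.5,.084) for r in range(80,255,4)]
P=np.array(P)
for _ in range(3):
    k=np.polyfit(P[:,0],P[:,1],1);e=abs(np.polyval(k,P[:,0])-P[:,1]);P=P[e<max(.003,np.median(e)*2)]
print("face fit",k,np.degrees(np.arctan(k[0])),len(P))
B=[((.603,-.280),-13.6),((.5755,-.391),21.6),((.471,-.265),-10.4),((.472,-.376),14)]
for q in recognise("block1_mid","wrist"): print(np.round(q["xy"],1),q["confidence"],at_z(im,q["xy"],.02)[:2].round(4))
E
```

```text
tray corners [[0.6422, 0.0736], [0.682, -0.1086], [0.5697, -0.1322], [0.5306, 0.0486]] mid [ 0.6061 -0.0296] sides [np.float64(0.1144), np.float64(0.1865), np.float64(0.1148), np.float64(0.1849)]
yaw 12.337932278096133
yaw 12.197158761944317
fin [ 0.63614495 -0.15589836] dist 0.12977274745401268
plinth [[0.6471, 0.1461], [0.3918, 0.1261]] 0.2561378515455583 yaw 4.473552877911289
mark [[0.4757, 0.0392], [0.4229, 0.0362]] [0.4493 0.0377] 3.2383178145816434
knob [0.4445 0.0832]
edge profile [(80, 135), (90, 137), (100, 139), (110, 140), (120, 142), (130, 144), (140, 146), (150, 148), (160, 150), (170, 152), (180, 153), (190, 155), (200, 157), (210, 158), (220, 161), (230, 166), (240, 165)]
face fit [0.08433178 0.09288082] 4.82044951300488 41
[423.2 195.1] 0.78 [ 0.4694 -0.2595]
```

```bash
cat >> h.py <<'E'
def blocks(im,thr=125):
    """body rects of grey blocks -> list of (centre xy of whole block, yaw, len, wid)"""
    g=im["img"].astype(int);v=g.max(2);s=v-g.min(2)
    m=cv2.morphologyEx(((v>thr)&(s<30)).astype(np.uint8),cv2.MORPH_OPEN,np.ones((3,3)))
    n,l,st,_=cv2.connectedComponentsWithStats(m);out=[]
    for i in range(1,n):
        if st[i,4]<80 or st[i,0]<2 or st[i,1]<2 or st[i,0]+st[i,2]>510 or st[i,1]+st[i,3]>382: continue
        b=cv2.boxPoints(cv2.minAreaRect(np.argwhere(l==i)[:,::-1].astype(np.float32)))
        w=np.array([at_z(im,q,.028)[:2] for q in b]);e=[w[1]-w[0],w[2]-w[1]];L=[np.linalg.norm(x) for x in e]
        k=int(np.argmax(L));d=e[k]/L[k];d=d*np.sign(d[0])
        if .045<L[k]<.075 and .018<L[1-k]<.036:
            out.append((w.mean(0)+.013*d,np.degrees(np.arctan2(d[1],d[0])),L[k],L[1-k],st[i,4]/(st[i,2]*st[i,3])))
    return out
def show(im,**k):
    for b in blocks(im,**k): print(b[0].round(4),"yaw",round(b[1],1),"size",np.round(b[2:],3))
E
python3 - <<'E'
from h import *
im=dict(np.load("w2.npz"));show(im)
print(im["img"][200,425],im["img"][100,450],im["img"][150,350])
plan((.43,-.31,.36,0))
E
```

```text
[0.589  0.3237] yaw 4.4 size [0.069 0.033 0.56 ]
[0.5922 0.2961] yaw 3.4 size [0.051 0.019 0.512]
[173 167 170] [172 164 170] [133 138 133]
(0.43, -0.31, 0.36, 0) row [-0.263, 0.688, 0.0, -0.0, 0.001, 0.001] x 3
(0.43, -0.31, 0.36, 0) row [-0.262, 0.688, 0.0, -0.0, 0.001, 0.001] x 3
(0.43, -0.31, 0.36, 0) row [-0.262, 0.689, -0.0, -0.0, 0.001, 0.001] x 3
```

Call:
{"name": "move_arm", "arguments": {"series": [[-0.4, 1, 0, 0, 0, 0], [-0.4, 1, 0, 0, 0, 0], [-0.4, 1, 0, 0, 0, 0], [-0.4, 1, 0, 0, 0, 0]]}}

```text
time: 4.3
tcp_pos: [0.4857, -0.1513, 0.3613]
ee_rot: [180.0, -0.0, 0.1]
wrist_force: [0.6, -0.4, -0.1]
grip_width: 0.0852
grip_force: 0.0
```

Call:
{"name": "move_arm", "arguments": {"series": [[-0.4, 1, 0, 0, 0, 0], [-0.4, 1, 0, 0, 0, 0], [-0.4, 1, 0, 0, 0, 0], [-0.4, 1, 0, 0, 0, 0], [-0.4, 1, 0, 0, 0, 0]]}}

```text
time: 4.72
tcp_pos: [0.4248, -0.3046, 0.3609]
ee_rot: [179.8, 0.1, -0.3]
wrist_force: [0.3, 0.4, 1.1]
grip_width: 0.0856
grip_force: 0.0
```

```bash
python3 - <<'E'
from h import *
s=get_state();print(s["time"],s["tcp_pos"],s["ee_rot"])
im=get_image("wrist");cv2.imwrite("pics/w3.png",im["img"])
for t in(145,152,160): show(im,thr=t);print()
E
```

```text
4.7167 [ 0.42478421 -0.30461232  0.36088257] [ 1.79796502e+02  5.24843946e-02 -2.73481035e-01]
[ 0.5776 -0.3897] yaw 22.3 size [0.064 0.027 0.586]
[ 0.4726 -0.2633] yaw -7.6 size [0.064 0.027 0.812]

[ 0.5778 -0.3896] yaw 22.5 size [0.063 0.027 0.577]
[ 0.4728 -0.2632] yaw -8.6 size [0.063 0.027 0.79 ]

[ 0.5775 -0.3895] yaw 22.0 size [0.063 0.026 0.596]
[ 0.473  -0.2633] yaw -8.3 size [0.062 0.026 0.814]
```

View pics/w3.png

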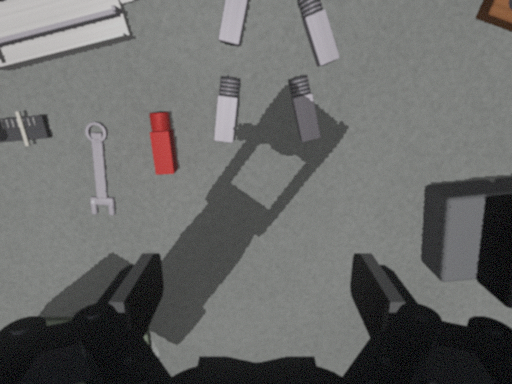

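Wrist view (512 px): four blocks at (227,110), (304,108), (318,30), (233,20); red decoy at (162,143). The block at (227,110) is in full light and well measured, so I pick it first.

```bash
python3 - <<'E'
from h import *
plan((.4725,-.264,.09,-9),(.4725,-.264,.006,-9),(.4725,-.264,.12,-9),(.5905,.0413,.12,12.3),(.5905,.0413,.031,12.3))
E
```

```text
(0.4725, -0.264, 0.09, -9) row [0.154, -0.128, 0.903, 0.0, -0.0, 0.098] x 4
(0.4725, -0.264, 0.09, -9) row [0.144, -0.139, 0.903, 0.0, -0.0, 0.098] x 4
(0.4725, -0.264, 0.006, -9) row [-0.0, -0.0, 0.56, -0.0, -0.0, -0.0] x 3
(0.4725, -0.264, 0.12, -9) row [0.0, 0.0, -0.76, 0.0, 0.0, 0.0] x 3
(0.5905, 0.0413, 0.12, 12.3) row [0.153, -0.711, -0.0, 0.0, 0.0, -0.158] x 3
(0.5905, 0.0413, 0.12, 12.3) row [0.24, -0.687, -0.0, 0.0, 0.0, -0.158] x 3
(0.5905, 0.0413, 0.12, 12.3) row [0.323, -0.652, -0.0, -0.0, 0.0, -0.158] x 3
(0.5905, 0.0413, 0.031, 12.3) row [-0.0, 0.0, 0.593, 0.0, 0.0, 0.0] x 3
```

Call:
{"name": "move_arm", "arguments": {"series": [[0.15, -0.13, 0.9, 0, 0, 0.1], [0.15, -0.13, 0.9, 0, 0, 0.1], [0.15, -0.13, 0.9, 0, 0, 0.1], [0.15, -0.13, 0.9, 0, 0, 0.1]], "grip": 0.4, "grip_force": 60}}

```text
time: 5.1
tcp_pos: [0.4484, -0.2765, 0.2203]
ee_rot: [-179.7, 0.4, -4.3]
wrist_force: [-0.3, 0.4, -0.7]
grip_width: 0.0596
grip_force: 0.0
```

Call:
{"name": "move_arm", "arguments": {"series": [[0.144, -0.139, 0.9, 0, 0, 0.1], [0.144, -0.139, 0.9, 0, 0, 0.1], [0.144, -0.139, 0.9, 0, 0, 0.1], [0.144, -0.139, 0.9, 0, 0, 0.1], [0.144, -0.139, 0.9, 0, 0, 0.1], [0.144, -0.139, 0.9, 0, 0, 0.1]]}}

```text
time: 5.6
tcp_pos: [0.4742, -0.2604, 0.0908]
ee_rot: [-180.0, 0.0, -8.8]
wrist_force: [-0.3, 0.1, 1.1]
grip_width: 0.0597
grip_force: 0.0
```

```bash
python3 - <<'E'
from h import *
plan((.4725,-.264,.006,-9))
im=get_image("wrist");show(im,thr=150)
E
```

```text
(0.4725, -0.264, 0.006, -9) row [-0.007, 0.026, 0.565, -0.0, 0.0, 0.004] x 3
[ 0.4733 -0.3749] yaw 14.7 size [0.067 0.027 0.637]
```

Call:
{"name": "move_arm", "arguments": {"series": [[-0.007, 0.026, 0.3, 0, 0, 0], [-0.007, 0.026, 0.565, 0, 0, 0], [-0.007, 0.026, 0.565, 0, 0, 0], [-0.007, 0.026, 0.565, 0, 0, 0], [-0.007, 0.026, 0.565, 0, 0, 0]]}}

```text
time: 6.07
tcp_pos: [0.4742, -0.2664, 0.0082]
ee_rot: [179.9, -0.2, -8.9]
wrist_force: [0.1, 0.3, 0.0]
grip_width: 0.0593
grip_force: 0.0
```

Call:
{"name": "move_arm", "arguments": {"series": [[0, 0, 0, 0, 0, 0], [0, 0, 0, 0, 0, 0], [0, 0, 0, 0, 0, 0], [0, 0, 0, 0, 0, 0], [0, 0, 0, 0, 0, 0], [0, 0, 0, 0, 0, 0]], "grip": -0.6}}

```text
time: 6.57
tcp_pos: [0.474, -0.266, 0.008]
ee_rot: [179.9, -0.2, -8.9]
wrist_force: [-1.2, 1.0, 8.2]
grip_width: 0.0266
grip_force: 60.3
```

Call:
{"name": "move_arm", "arguments": {"series": [[0, 0, -0.3, 0, 0, 0], [0, 0, -0.5, 0, 0, 0], [0, 0, -0.76, 0, 0, 0], [0, 0, -0.76, 0, 0, 0], [0, 0, -0.76, 0, 0, 0]]}}

```text
time: 6.98
tcp_pos: [0.4739, -0.2662, 0.1225]
ee_rot: [179.9, -0.4, -8.9]
wrist_force: [-0.3, -0.2, -2.9]
grip_width: 0.0268
grip_force: 60.4
```

```bash
python3 - <<'E'
from h import *
s=get_state();print(s["wrist_force"])
plan((.5905,.0413,.12,12.3),(.5905,.0413,.031,12.3))
E
```

```text
[-0.33195624 -0.20957425 -2.88483419]
(0.5905, 0.0413, 0.12, 12.3) row [0.15, -0.715, 0.005, 0.001, -0.002, -0.157] x 3
(0.5905, 0.0413, 0.12, 12.3) row [0.237, -0.691, 0.005, 0.001, -0.002, -0.157] x 3
(0.5905, 0.0413, 0.12, 12.3) row [0.32, -0.657, 0.006, 0.001, -0.002, -0.157] x 3
(0.5905, 0.0413, 0.031, 12.3) row [0.0, -0.0, 0.593, -0.0, 0.0, 0.0] x 3
```

Call:
{"name": "move_arm", "arguments": {"series": [[0.15, -0.715, 0, 0, 0, -0.157], [0.15, -0.715, 0, 0, 0, -0.157], [0.15, -0.715, 0, 0, 0, -0.157]]}}

```text
time: 7.23
tcp_pos: [0.5106, -0.1602, 0.1181]
ee_rot: [-179.9, 0.2, -1.9]
wrist_force: [0.4, -0.2, -2.3]
grip_width: 0.0266
grip_force: 60.5
```

Call:
{"name": "move_arm", "arguments": {"series": [[0.237, -0.691, 0, 0, 0, -0.157], [0.237, -0.691, 0, 0, 0, -0.157], [0.237, -0.691, 0, 0, 0, -0.157]]}}

```text
time: 7.48
tcp_pos: [0.5499, -0.0571, 0.1179]
ee_rot: [-179.9, 0.1, 5.3]
wrist_force: [-0.1, -0.3, -1.9]
grip_width: 0.0266
grip_force: 60.4
```

Call:
{"name": "move_arm", "arguments": {"series": [[0.32, -0.657, 0, 0, 0, -0.157], [0.32, -0.657, 0, 0, 0, -0.157], [0.32, -0.657, 0, 0, 0, -0.157], [0.32, -0.657, 0, 0, 0, -0.157], [0.32, -0.657, 0, 0, 0, -0.157]]}}

```text
time: 7.9
tcp_pos: [0.5882, 0.0432, 0.1177]
ee_rot: [-180.0, 0.2, 12.4]
wrist_force: [0.4, 0.8, -2.0]
grip_width: 0.0269
grip_force: 60.5
```

```bash
python3 - <<'E'
from h import *
plan((.5905,.0413,.06,12.3),(.5905,.0413,.034,12.3))
im=get_image("wrist");cv2.imwrite("pics/w4.png",im["img"])
np.savez("w4",**im)
E
```

```text
(0.5905, 0.0413, 0.06, 12.3) row [0.014, 0.016, 0.385, -0.0, 0.005, 0.003] x 2
(0.5905, 0.0413, 0.034, 12.3) row [0.0, -0.0, 0.173, 0.0, 0.0, 0.0] x 1
```

View pics/w4.png

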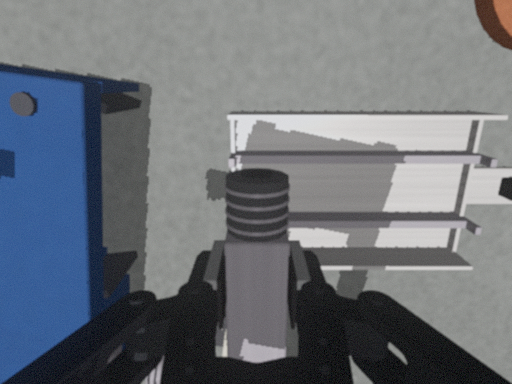

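Wrist view: block held square, nut forward. The tray lies level in the picture: far wall from (228,115) to (507,117), rails at rows ~157 and ~218, and the bay opening on the left.

```bash
python3 - <<'E'
from h import *
im=dict(np.load("w4.npz"))
a=at_z(im,(228,115),.036)[:2];b=at_z(im,(506,117),.036)[:2]
c=at_z(im,(471,268),.036)[:2]
print(a,b,c,np.linalg.norm(a-b),np.linalg.norm(b-c))
d=(a-b)/np.linalg.norm(a-b);print("yaw",np.degrees(np.arctan2(-d[0],d[1])))
print("mid from far wall",(a+b)/2-.059*np.array([d[1],-d[0]]), "mid diag",(a+c)/2)
for v in(157,220):
  print("rail",at_z(im,(350,v),.024)[:2])
x=np.array([d[1],-d[0]])
for v in (157,220): 
  p=at_z(im,(350,v),.024)[:2];print("rail offset from mid(.606,-.030):",(p-[.606,-.030])@x)
for cam_px in [(100,88),(100,280)]: print("plinth top edge",at_z(im,cam_px,.084)[:2])
E
```

```text
[0.64347142 0.07452973] [ 0.68234111 -0.10769088] [ 0.56986345 -0.13258202] 0.18632016841351476 0.11519892612120093
yaw 12.041360677652582
mid from far wall [ 0.60520443 -0.02888902] mid diag [ 0.60666744 -0.02902614]
rail [ 0.63201402 -0.01777521]
rail [ 0.58414681 -0.03289868]
rail offset from mid(.606,-.030): 0.027991949267233994
rail offset from mid(.606,-.030): -0.02197707518410776
plinth top edge [0.64737992 0.13804945]
plinth top edge [0.53287507 0.13009636]
```

Call:
{"name": "move_arm", "arguments": {"series": [[0.02, 0.014, 0.3, 0, 0, 0], [0.02, 0.014, 0.45, 0, 0, 0], [0.02, 0.014, 0.55, 0, 0, 0], [0.02, 0.014, 0.555, 0, 0, 0], [0.02, 0.014, 0.56, 0, 0, 0], [0.02, 0.014, 0.56, 0, 0, 0]]}}

```text
time: 8.45
tcp_pos: [0.5922, 0.0394, 0.0356]
ee_rot: [180.0, 0.0, 12.2]
wrist_force: [-0.3, 0.6, -2.2]
grip_width: 0.0263
grip_force: 65.4
```

```bash
python3 - <<'E'
from h import *
s=get_state();print(s["tcp_pos"],s["ee_rot"],s["wrist_force"])
E
```

```text
[0.59221437 0.03943218 0.0355684 ] [1.79999705e+02 3.40287989e-02 1.21799312e+01] [-0.34065167  0.62513877 -2.19436008]
```

Call:
{"name": "move_arm", "arguments": {"series": [[0.003, -0.02, 0.01, 0, 0, 0], [0.003, -0.02, 0.016, 0, 0, 0], [0.003, -0.02, 0.018, 0, 0, 0], [0.003, -0.02, 0.018, 0, 0, 0]]}}

```text
time: 8.78
tcp_pos: [0.5924, 0.0437, 0.0332]
ee_rot: [180.0, -0.0, 12.3]
wrist_force: [0.2, -0.2, -2.3]
grip_width: 0.0265
grip_force: 65.4
```

Call:
{"name": "move_arm", "arguments": {"series": [[0, 0, 0, 0, 0, 0], [0, 0, 0, 0, 0, 0], [0, 0, 0, 0, 0, 0]], "grip": -0.2}}

```text
time: 9.03
tcp_pos: [0.5928, 0.0437, 0.0333]
ee_rot: [180.0, -0.1, 12.3]
wrist_force: [0.0, -0.4, -0.0]
grip_width: 0.0343
grip_force: 0.0
```

Call:
{"name": "move_arm", "arguments": {"series": [[0, 0, -0.25, 0, 0, 0], [0, 0, -0.5, 0, 0, 0], [0, 0, -0.7, 0, 0, 0], [0, 0, -0.9, 0, 0, 0], [0, 0, -0.9, 0, 0, 0]]}}

```text
time: 9.45
tcp_pos: [0.5962, 0.0438, 0.175]
ee_rot: [179.9, -0.8, 12.3]
wrist_force: [0.1, 0.2, 0.2]
grip_width: 0.0343
grip_force: 0.0
```

```bash
python3 - <<'E'
from h import *
im=get_image("top");show(im)
plan((.4733,-.375,.17,14.7),(.4733,-.375,.09,14.7))
E
```

```text
[ 0.9705 -0.5583] yaw 30.6 size [0.062 0.035 0.474]
[ 0.6029 -0.2803] yaw -13.0 size [0.062 0.028 0.677]
[ 0.5756 -0.1149] yaw -79.6 size [0.059 0.024 0.748]
[ 0.5759 -0.391 ] yaw 21.9 size [0.063 0.027 0.575]
[ 0.4719 -0.3764] yaw 13.3 size [0.063 0.028 0.688]
(0.4733, -0.375, 0.17, 14.7) row [-0.461, 0.852, 0.002, 0.001, -0.004, -0.018] x 4
(0.4733, -0.375, 0.17, 14.7) row [-0.473, 0.845, 0.002, 0.001, -0.004, -0.018] x 4
(0.4733, -0.375, 0.17, 14.7) row [-0.485, 0.839, 0.003, 0.001, -0.004, -0.018] x 4
(0.4733, -0.375, 0.09, 14.7) row [0.0, -0.0, 0.533, -0.0, 0.0, 0.0] x 2
```

Call:
{"name": "move_arm", "arguments": {"series": [[-0.465, 0.85, 0, 0, 0, 0], [-0.465, 0.85, 0, 0, 0, 0], [-0.465, 0.85, 0, 0, 0, 0], [-0.465, 0.85, 0, 0, 0, 0]], "grip": 0.4}}

```text
time: 9.83
tcp_pos: [0.5491, -0.099, 0.1667]
ee_rot: [180.0, 0.2, 12.2]
wrist_force: [-0.1, -0.3, 0.2]
grip_width: 0.06
grip_force: 0.0
```

Call:
{"name": "move_arm", "arguments": {"series": [[-0.465, 0.85, 0, 0, 0, 0], [-0.465, 0.85, 0, 0, 0, 0], [-0.465, 0.85, 0, 0, 0, 0], [-0.465, 0.85, 0, 0, 0, 0]]}}

```text
time: 10.17
tcp_pos: [0.5082, -0.2388, 0.1667]
ee_rot: [180.0, 0.1, 12.1]
wrist_force: [-0.4, 0.8, 0.0]
grip_width: 0.0599
grip_force: 0.0
```

Call:
{"name": "move_arm", "arguments": {"series": [[-0.465, 0.85, 0, 0, 0, -0.05], [-0.465, 0.85, 0, 0, 0, -0.05], [-0.465, 0.85, 0.2, 0, 0, -0.05], [-0.465, 0.85, 0.4, 0, 0, -0.05], [-0.465, 0.85, 0.5, 0, 0, -0.05], [-0.465, 0.85, 0.5, 0, 0, -0.05]]}}

```text
time: 10.67
tcp_pos: [0.4651, -0.3737, 0.0868]
ee_rot: [-179.4, 0.4, 14.4]
wrist_force: [-0.7, -0.7, 0.1]
grip_width: 0.0599
grip_force: 0.0
```

```bash
python3 - <<'E'
from h import *
s=get_state();print(s["tcp_pos"],s["ee_rot"])
plan((.4725,-.3755,.008,14))
im=get_image("wrist");show(im,thr=150);im=get_image("top");show(im)
E
```

```text
[ 0.46510615 -0.37365306  0.08682402] [-179.44286506    0.40551488   14.35194872]
(0.4725, -0.3755, 0.008, 14) row [0.048, 0.029, 0.525, -0.012, 0.009, 0.008] x 2
[ 0.9508 -0.1972] yaw -88.4 size [0.05  0.028 0.656]
[0.5939 0.0466] yaw 13.0 size [0.064 0.035 0.772]
[ 0.6029 -0.2803] yaw -13.7 size [0.062 0.028 0.696]
[ 0.5773 -0.391 ] yaw 21.1 size [0.06  0.028 0.576]
```

Call:
{"name": "move_arm", "arguments": {"series": [[0.048, 0.012, 0.25, 0, 0, 0], [0.048, 0.012, 0.4, 0, 0, 0], [0.048, 0.012, 0.5, 0, 0, 0], [0.048, 0.012, 0.525, 0, 0, 0], [0.048, 0.012, 0.525, 0, 0, 0]]}}

```text
time: 11.18
tcp_pos: [0.4773, -0.3738, 0.0146]
ee_rot: [180.0, -0.0, 14.6]
wrist_force: [0.6, -0.1, 0.5]
grip_width: 0.0599
grip_force: 0.0
```

Call:
{"name": "move_arm", "arguments": {"series": [[0, 0, 0, 0, 0, 0], [0, 0, 0, 0, 0, 0], [0, 0, 0, 0, 0, 0], [0, 0, 0, 0, 0, 0], [0, 0, 0, 0, 0, 0], [0, 0, 0, 0, 0, 0]], "grip": -0.6}}

```text
time: 11.68
tcp_pos: [0.4777, -0.3751, 0.0162]
ee_rot: [179.9, -0.1, 14.5]
wrist_force: [1.3, 1.4, 6.6]
grip_width: 0.0262
grip_force: 60.6
```

Call:
{"name": "move_arm", "arguments": {"series": [[0, 0, -0.3, 0, 0, 0], [0, 0, -0.5, 0, 0, 0], [0, 0, -0.76, 0, 0, 0], [0, 0, -0.76, 0, 0, 0], [0, 0, -0.76, 0, 0, 0]]}}

```text
time: 12.1
tcp_pos: [0.4777, -0.3756, 0.1311]
ee_rot: [179.7, -0.2, 14.5]
wrist_force: [0.0, 0.1, -2.2]
grip_width: 0.0261
grip_force: 60.3
```

```bash
python3 - <<'E'
from h import *
# slot +24.5 from mid (.606,-.029), yaw 12.1
y=np.array([-.2096,.9778]);p=np.array([.607,-.029])+.0245*y;print(p)
plan((*p,.12,12.1))
E
```

```text
[ 0.6018648 -0.0050439]
(np.float64(0.6018648), np.float64(-0.0050439000000000005), 0.12, 12.1) row [0.473, -0.728, 0.023, 0.002, -0.002, 0.018] x 4
(np.float64(0.6018648), np.float64(-0.0050439000000000005), 0.12, 12.1) row [0.463, -0.735, 0.023, 0.002, -0.002, 0.018] x 4
(np.float64(0.6018648), np.float64(-0.0050439000000000005), 0.12, 12.1) row [0.453, -0.741, 0.024, 0.002, -0.002, 0.018] x 4
```

Call:
{"name": "move_arm", "arguments": {"series": [[0.478, -0.725, 0, 0, 0, 0.018], [0.478, -0.725, 0, 0, 0, 0.018], [0.478, -0.725, 0, 0, 0, 0.018], [0.478, -0.725, 0, 0, 0, 0.018]]}}

```text
time: 12.43
tcp_pos: [0.5186, -0.2451, 0.1261]
ee_rot: [-179.6, 0.1, 13.9]
wrist_force: [-0.6, 0.3, -2.2]
grip_width: 0.0264
grip_force: 60.5
```

Call:
{"name": "move_arm", "arguments": {"series": [[0.47, -0.735, 0, 0, 0, 0.018], [0.47, -0.735, 0, 0, 0, 0.018], [0.47, -0.735, 0, 0, 0, 0.018], [0.47, -0.735, 0, 0, 0, 0.018]]}}

```text
time: 12.77
tcp_pos: [0.5615, -0.1219, 0.1264]
ee_rot: [-179.8, 0.1, 13.1]
wrist_force: [0.0, -0.1, -2.2]
grip_width: 0.0262
grip_force: 60.6
```

Call:
{"name": "move_arm", "arguments": {"series": [[0.46, -0.741, 0, 0, 0, 0.018], [0.46, -0.741, 0, 0, 0, 0.018], [0.46, -0.741, 0, 0, 0, 0.018], [0.46, -0.741, 0, 0, 0, 0.018], [0.46, -0.741, 0, 0, 0, 0.018], [0.46, -0.741, 0, 0, 0, 0.018]]}}

```text
time: 13.27
tcp_pos: [0.6025, -0.0042, 0.1267]
ee_rot: [180.0, 0.2, 12.2]
wrist_force: [0.5, -0.8, -2.5]
grip_width: 0.0264
grip_force: 60.6
```

```bash
python3 - <<'E'
from h import *
s=get_state();print(s["tcp_pos"],s["ee_rot"])
plan((.6063,-.0041,.06,12.1),(.6063,-.0041,.041,12.1))
im=get_image("wrist");show(im,thr=150);show(im,thr=110);cv2.imwrite("pics/w5.png",im["img"])
E
```

```text
[ 0.60254228 -0.00417599  0.12669418] [179.99592116   0.18416968  12.15526984]
(0.6063, -0.0041, 0.06, 12.1) row [0.026, 0.005, 0.445, 0.0, 0.004, 0.001] x 2
(0.6063, -0.0041, 0.041, 12.1) row [0.0, -0.0, 0.127, -0.0, 0.0, 0.0] x 1
[0.6409 0.0275] yaw -77.8 size [0.072 0.025 0.566]
[0.5795 0.0466] yaw 11.7 size [0.069 0.029 0.708]
```

View pics/w5.png

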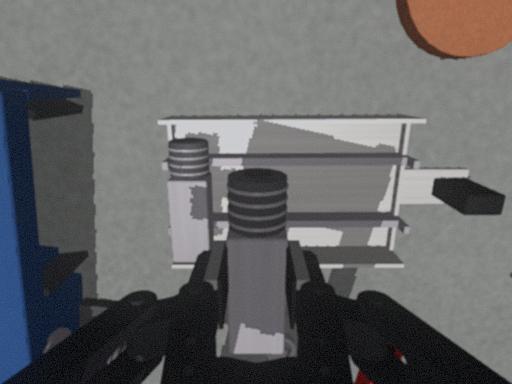

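Wrist view: the first block lies across both rails at the bay end (187,200), inside the lug. The second is held over the next slot, so I lower it.

Call:
{"name": "move_arm", "arguments": {"series": [[0.026, 0.004, 0.25, 0, 0, 0], [0.026, 0.004, 0.45, 0, 0, 0], [0.026, 0.004, 0.54, 0, 0, 0], [0.026, 0.004, 0.55, 0, 0, 0], [0.026, 0.004, 0.56, 0, 0, 0], [0.026, 0.004, 0.56, 0, 0, 0]]}}

```text
time: 13.82
tcp_pos: [0.608, -0.0047, 0.0449]
ee_rot: [180.0, -0.1, 12.0]
wrist_force: [0.9, -1.0, -1.1]
grip_width: 0.0264
grip_force: 60.6
```

Call:
{"name": "move_arm", "arguments": {"series": [[0, 0, 0.005, 0, 0, 0], [0, 0, 0.005, 0, 0, 0]]}}

```text
time: 13.98
tcp_pos: [0.6084, -0.0039, 0.0447]
ee_rot: [180.0, -0.2, 12.1]
wrist_force: [-0.7, 0.3, -1.9]
grip_width: 0.0265
grip_force: 60.6
```

Call:
{"name": "move_arm", "arguments": {"series": [[-0.01, 0, 0.012, 0, 0, 0], [-0.01, 0, 0.024, 0, 0, 0], [-0.01, 0, 0.026, 0, 0, 0], [-0.01, 0, 0.026, 0, 0, 0]]}}

```text
time: 14.32
tcp_pos: [0.6062, -0.0039, 0.0402]
ee_rot: [180.0, -0.0, 12.1]
wrist_force: [-1.5, -0.6, 2.6]
grip_width: 0.0262
grip_force: 61.3
```

Call:
{"name": "move_arm", "arguments": {"series": [[0, 0, 0, 0, 0, 0], [0, 0, 0, 0, 0, 0], [0, 0, 0, 0, 0, 0]], "grip": -0.2}}

```text
time: 14.57
tcp_pos: [0.6062, -0.0037, 0.0395]
ee_rot: [-180.0, -0.0, 12.1]
wrist_force: [0.0, -0.2, 0.9]
grip_width: 0.0342
grip_force: 0.0
```

Call:
{"name": "move_arm", "arguments": {"series": [[0, 0, -0.25, 0, 0, 0], [0, 0, -0.5, 0, 0, 0], [0, 0, -0.7, 0, 0, 0], [0, 0, -0.8, 0, 0, 0], [0, 0, -0.8, 0, 0, 0]]}}

```text
time: 14.98
tcp_pos: [0.6086, -0.0039, 0.1639]
ee_rot: [179.9, -0.5, 12.1]
wrist_force: [0.3, 0.6, -0.2]
grip_width: 0.0339
grip_force: 0.0
```

```bash
python3 - <<'E'
from h import *
im=get_image("top");show(im)
plan((.602,-.2805,.15,-13.4),(.602,-.2805,.09,-13.4))
E
```

```text
[ 0.9674 -0.5596] yaw 24.0 size [0.055 0.028 0.489]
[ 0.6029 -0.2803] yaw -13.4 size [0.062 0.028 0.719]
[ 0.576  -0.3911] yaw 21.1 size [0.063 0.027 0.578]
(0.602, -0.2805, 0.15, -13.4) row [-0.21, 0.898, 0.038, -0.0, -0.003, 0.283] x 4
(0.602, -0.2805, 0.15, -13.4) row [-0.007, 0.922, 0.038, -0.0, -0.003, 0.283] x 4
(0.602, -0.2805, 0.09, -13.4) row [-0.0, -0.0, 0.4, 0.0, 0.0, -0.0] x 2
```

Call:
{"name": "move_arm", "arguments": {"series": [[-0.2, 0.9, 0, 0, 0, 0.28], [-0.2, 0.9, 0, 0, 0, 0.28], [-0.2, 0.9, 0, 0, 0, 0.28], [-0.2, 0.9, 0, 0, 0, 0.28]], "grip": 0.4}}

```text
time: 15.37
tcp_pos: [0.6037, -0.1467, 0.1571]
ee_rot: [179.9, 0.2, -0.7]
wrist_force: [0.6, 0.5, -0.4]
grip_width: 0.0599
grip_force: 0.0
```

Call:
{"name": "move_arm", "arguments": {"series": [[0, 0.92, 0, 0, 0, 0.283], [0, 0.92, 0.1, 0, 0, 0.283], [0, 0.92, 0.2, 0, 0, 0.283], [0, 0.92, 0.4, 0, 0, 0.283], [0, 0.92, 0.47, 0, 0, 0.283], [0, 0.92, 0.47, 0, 0, 0.283], [0, 0.92, 0.47, 0, 0, 0.283]]}}

```text
time: 15.95
tcp_pos: [0.603, -0.2787, 0.0873]
ee_rot: [-179.9, 0.2, -13.2]
wrist_force: [-0.3, 0.2, 0.2]
grip_width: 0.0598
grip_force: 0.0
```

```bash
python3 - <<'E'
from h import *
s=get_state();print(s["tcp_pos"],s["ee_rot"])
plan((.6035,-.2795,.008,-13.4))
im=get_image("wrist");show(im,thr=150);im=get_image("top");show(im)
E
```

```text
[ 0.60302933 -0.27870649  0.08734073] [-179.90899064    0.20905112  -13.22933697]
(0.6035, -0.2795, 0.008, -13.4) row [0.006, 0.005, 0.529, -0.002, 0.005, 0.004] x 2
[ 0.5778 -0.3897] yaw 23.4 size [0.063 0.027 0.536]
[0.594  0.0468] yaw 11.2 size [0.064 0.034 0.75 ]
[ 0.0937 -0.0537] yaw 87.6 size [0.046 0.022 0.474]
```

Call:
{"name": "move_arm", "arguments": {"series": [[0.004, 0.004, 0.25, 0, 0, 0], [0.004, 0.004, 0.4, 0, 0, 0], [0.004, 0.004, 0.51, 0, 0, 0], [0.004, 0.004, 0.53, 0, 0, 0], [0.004, 0.004, 0.53, 0, 0, 0]]}}

```text
time: 16.47
tcp_pos: [0.6047, -0.2798, 0.0099]
ee_rot: [-180.0, -0.0, -13.2]
wrist_force: [-0.1, 0.1, 0.2]
grip_width: 0.06
grip_force: 0.0
```

Call:
{"name": "move_arm", "arguments": {"series": [[0, 0, 0, 0, 0, 0], [0, 0, 0, 0, 0, 0], [0, 0, 0, 0, 0, 0], [0, 0, 0, 0, 0, 0], [0, 0, 0, 0, 0, 0], [0, 0, 0, 0, 0, 0]], "grip": -0.6}}

```text
time: 16.97
tcp_pos: [0.6056, -0.2811, 0.0119]
ee_rot: [180.0, -0.2, -13.3]
wrist_force: [-0.2, 1.0, 7.5]
grip_width: 0.0262
grip_force: 61.8
```

Call:
{"name": "move_arm", "arguments": {"series": [[0, 0, -0.3, 0, 0, 0], [0, 0, -0.5, 0, 0, 0], [0, 0, -0.76, 0, 0, 0], [0, 0, -0.76, 0, 0, 0], [0, 0, -0.76, 0, 0, 0], [0, 0, -0.76, 0, 0, 0]]}}

```text
time: 17.47
tcp_pos: [0.6034, -0.2805, 0.1228]
ee_rot: [-180.0, 0.1, -13.3]
wrist_force: [-0.0, -0.1, -3.8]
grip_width: 0.0266
grip_force: 60.7
```

```bash
python3 - <<'E'
from h import *
y=np.array([-.2096,.9778]);p=np.array([.607,-.029])-.0245*y;print(p)
plan((*p.round(4),.12,12.1))
E
```

```text
[ 0.6121352 -0.0529561]
(np.float64(0.6121), np.float64(-0.053), 0.12, 12.1) row [-0.146, -0.745, 0.01, -0.0, 0.001, -0.282] x 3
(np.float64(0.6121), np.float64(-0.053), 0.12, 12.1) row [0.021, -0.759, 0.01, -0.0, 0.001, -0.282] x 3
```

Call:
{"name": "move_arm", "arguments": {"series": [[-0.146, -0.745, 0, 0, 0, -0.282], [-0.146, -0.745, 0, 0, 0, -0.282], [-0.146, -0.745, 0, 0, 0, -0.282], [-0.146, -0.745, 0, 0, 0, -0.282]]}}

```text
time: 17.8
tcp_pos: [0.6066, -0.161, 0.1208]
ee_rot: [-179.7, 0.4, -0.3]
wrist_force: [-0.1, -0.7, -2.9]
grip_width: 0.0268
grip_force: 60.8
```

Call:
{"name": "move_arm", "arguments": {"series": [[0.021, -0.759, 0, 0, 0, -0.282], [0.021, -0.759, 0, 0, 0, -0.282], [0.021, -0.759, 0, 0, 0, -0.282], [0.021, -0.759, 0, 0, 0, -0.282], [0.021, -0.759, 0, 0, 0, -0.282], [0.021, -0.759, 0, 0, 0, -0.282]]}}

```text
time: 18.3
tcp_pos: [0.6119, -0.0537, 0.1219]
ee_rot: [-180.0, 0.2, 12.1]
wrist_force: [-0.2, 0.1, -1.4]
grip_width: 0.0266
grip_force: 60.9
```

```bash
python3 - <<'E'
from h import *
s=get_state();print(s["tcp_pos"],s["ee_rot"],s["grip_width"])
plan((.6121,-.053,.037,12.1))
E
```

```text
[ 0.61194463 -0.05368437  0.12193602] [-1.79982014e+02  1.66218717e-01  1.21435578e+01] 0.026599536572016077
(0.6121, -0.053, 0.037, 12.1) row [0.004, -0.004, 0.566, -0.0, 0.004, 0.001] x 3
```

Call:
{"name": "move_arm", "arguments": {"series": [[0.004, -0.004, 0.25, 0, 0, 0], [0.004, -0.004, 0.45, 0, 0, 0], [0.004, -0.004, 0.54, 0, 0, 0], [0.004, -0.004, 0.555, 0, 0, 0], [0.004, -0.004, 0.565, 0, 0, 0], [0.004, -0.004, 0.565, 0, 0, 0], [0.004, -0.004, 0.565, 0, 0, 0]]}}

```text
time: 18.88
tcp_pos: [0.6141, -0.0532, 0.0398]
ee_rot: [180.0, -0.1, 12.1]
wrist_force: [1.4, -0.1, -3.0]
grip_width: 0.0265
grip_force: 60.9
```

Call:
{"name": "move_arm", "arguments": {"series": [[0, 0, 0.01, 0, 0, 0], [0, 0, 0.015, 0, 0, 0], [0, 0, 0.015, 0, 0, 0]]}}

```text
time: 19.13
tcp_pos: [0.6134, -0.0525, 0.037]
ee_rot: [180.0, -0.0, 12.1]
wrist_force: [0.1, 0.6, -1.7]
grip_width: 0.0264
grip_force: 60.9
```

Another ~1.5 mm down, then release.

Call:
{"name": "move_arm", "arguments": {"series": [[0, 0, 0.008, 0, 0, 0], [0, 0, 0.012, 0, 0, 0], [0, 0, 0.012, 0, 0, 0]]}}

```text
time: 19.38
tcp_pos: [0.6135, -0.0525, 0.0358]
ee_rot: [180.0, -0.1, 12.1]
wrist_force: [-1.6, -0.3, 4.3]
grip_width: 0.0264
grip_force: 61.8
```

Call:
{"name": "move_arm", "arguments": {"series": [[0, 0, 0, 0, 0, 0], [0, 0, 0, 0, 0, 0], [0, 0, 0, 0, 0, 0]], "grip": -0.2}}

```text
time: 19.63
tcp_pos: [0.6133, -0.0525, 0.0347]
ee_rot: [180.0, -0.0, 12.1]
wrist_force: [0.1, -0.5, -0.5]
grip_width: 0.0339
grip_force: 0.0
```

Call:
{"name": "move_arm", "arguments": {"series": [[0, 0, -0.25, 0, 0, 0], [0, 0, -0.5, 0, 0, 0], [0, 0, -0.7, 0, 0, 0], [0, 0, -0.8, 0, 0, 0], [0, 0, -0.8, 0, 0, 0], [0, 0, -0.8, 0, 0, 0]]}}

```text
time: 20.13
tcp_pos: [0.6134, -0.0525, 0.155]
ee_rot: [180.0, -0.1, 12.1]
wrist_force: [0.2, 0.0, 0.3]
grip_width: 0.0343
grip_force: 0.0
```

```bash
python3 - <<'E'
from h import *
im=get_image("top");show(im)
plan((.577,-.390,.15,22),(.577,-.390,.09,22))
E
```

```text
[ 0.5761 -0.3913] yaw 21.1 size [0.063 0.027 0.568]
(0.577, -0.39, 0.15, 22) row [-0.235, 0.717, 0.008, -0.0, 0.001, -0.073] x 3
(0.577, -0.39, 0.15, 22) row [-0.275, 0.702, 0.008, -0.0, 0.001, -0.073] x 3
(0.577, -0.39, 0.15, 22) row [-0.315, 0.685, 0.008, -0.0, 0.001, -0.073] x 3
(0.577, -0.39, 0.09, 22) row [-0.0, -0.0, 0.4, 0.0, -0.0, -0.0] x 2
```

Call:
{"name": "move_arm", "arguments": {"series": [[-0.235, 0.717, 0, 0, 0, -0.073], [-0.235, 0.717, 0, 0, 0, -0.073], [-0.235, 0.717, 0, 0, 0, -0.073], [-0.235, 0.717, 0, 0, 0, -0.073]], "grip": 0.4}}

```text
time: 20.52
tcp_pos: [0.5996, -0.1699, 0.152]
ee_rot: [180.0, 0.3, 15.2]
wrist_force: [0.8, 0.9, -0.3]
grip_width: 0.06
grip_force: 0.0
```

Call:
{"name": "move_arm", "arguments": {"series": [[-0.275, 0.702, 0, 0, 0, -0.073], [-0.275, 0.702, 0, 0, 0, -0.073], [-0.275, 0.702, 0, 0, 0, -0.073], [-0.275, 0.702, 0, 0, 0, -0.073]]}}

```text
time: 20.85
tcp_pos: [0.588, -0.2822, 0.1521]
ee_rot: [-180.0, 0.2, 18.4]
wrist_force: [-0.4, -1.1, 0.1]
grip_width: 0.0599
grip_force: 0.0
```

Call:
{"name": "move_arm", "arguments": {"series": [[-0.315, 0.685, 0, 0, 0, -0.073], [-0.315, 0.685, 0.1, 0, 0, -0.073], [-0.315, 0.685, 0.3, 0, 0, -0.073], [-0.315, 0.685, 0.45, 0, 0, -0.073], [-0.315, 0.685, 0.45, 0, 0, -0.073], [-0.315, 0.685, 0.45, 0, 0, -0.073]]}}

```text
time: 21.35
tcp_pos: [0.5764, -0.3881, 0.084]
ee_rot: [-179.6, 0.2, 22.0]
wrist_force: [0.2, 0.4, 0.6]
grip_width: 0.0598
grip_force: 0.0
```

```bash
python3 - <<'E'
from h import *
s=get_state();print(s["tcp_pos"],s["ee_rot"])
plan((.577,-.390,.008,22))
im=get_image("wrist");cv2.imwrite("pics/w6.png",im["img"]);im=get_image("top");show(im)
E
```

```text
[ 0.57640648 -0.38813331  0.08396487] [-179.62684833    0.18452082   21.96907237]
(0.577, -0.39, 0.008, 22) row [0.001, 0.016, 0.506, -0.008, 0.004, -0.001] x 2
[0.5938 0.0471] yaw 13.0 size [0.064 0.034 0.747]
```

View pics/w6.png

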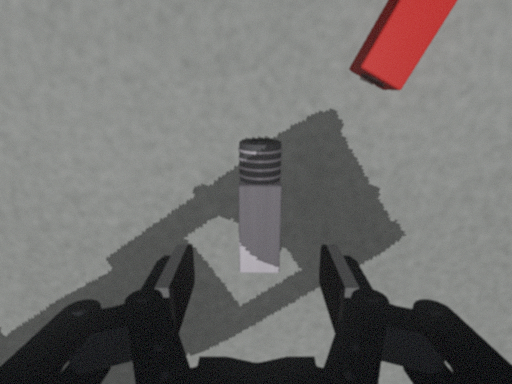

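Wrist view: the last block stands straight between the fingers (260,205). Red decoy is clear at (400,40).

Call:
{"name": "move_arm", "arguments": {"series": [[0.004, 0.008, 0.25, 0, 0, 0], [0.004, 0.008, 0.4, 0, 0, 0], [0.004, 0.008, 0.5, 0, 0, 0], [0.004, 0.008, 0.51, 0, 0, 0], [0.004, 0.008, 0.51, 0, 0, 0], [0.004, 0.008, 0.51, 0, 0, 0]]}}

```text
time: 21.95
tcp_pos: [0.5804, -0.391, 0.0131]
ee_rot: [179.8, -0.1, 22.0]
wrist_force: [0.3, -0.0, -0.5]
grip_width: 0.0596
grip_force: 0.0
```

Call:
{"name": "move_arm", "arguments": {"series": [[0, 0, 0, 0, 0, 0], [0, 0, 0, 0, 0, 0], [0, 0, 0, 0, 0, 0], [0, 0, 0, 0, 0, 0], [0, 0, 0, 0, 0, 0], [0, 0, 0, 0, 0, 0]], "grip": -0.6}}

```text
time: 22.45
tcp_pos: [0.5795, -0.3912, 0.0125]
ee_rot: [179.9, -0.1, 22.0]
wrist_force: [0.1, 0.9, 6.9]
grip_width: 0.0264
grip_force: 61.9
```

Call:
{"name": "move_arm", "arguments": {"series": [[0, 0, -0.3, 0, 0, 0], [0, 0, -0.5, 0, 0, 0], [0, 0, -0.76, 0, 0, 0], [0, 0, -0.76, 0, 0, 0], [0, 0, -0.76, 0, 0, 0], [0, 0, -0.76, 0, 0, 0]]}}

```text
time: 22.95
tcp_pos: [0.578, -0.3905, 0.1239]
ee_rot: [-179.9, 0.0, 22.0]
wrist_force: [0.5, 0.4, -2.2]
grip_width: 0.0264
grip_force: 60.9
```

```bash
python3 - <<'E'
from h import *
y=np.array([-.2096,.9778]);p=np.array([.607,-.029])-.0735*y;print(p)
plan((*p.round(4),.12,12.1))
E
```

```text
[ 0.6224056 -0.1008683]
(np.float64(0.6224), np.float64(-0.1009), 0.12, 12.1) row [0.499, -0.84, 0.014, -0.001, 0.001, 0.11] x 4
(np.float64(0.6224), np.float64(-0.1009), 0.12, 12.1) row [0.424, -0.88, 0.013, -0.001, 0.001, 0.11] x 4
```

Call:
{"name": "move_arm", "arguments": {"series": [[0.505, -0.84, 0, 0, 0, 0.11], [0.505, -0.84, 0, 0, 0, 0.11], [0.505, -0.84, 0, 0, 0, 0.11], [0.505, -0.84, 0, 0, 0, 0.11]]}}

```text
time: 23.28
tcp_pos: [0.6004, -0.2409, 0.1218]
ee_rot: [-179.7, 0.2, 17.1]
wrist_force: [0.8, 0.9, -2.0]
grip_width: 0.0266
grip_force: 60.9
```

Call:
{"name": "move_arm", "arguments": {"series": [[0.43, -0.88, 0, 0, 0, 0.11], [0.43, -0.88, 0, 0, 0, 0.11], [0.43, -0.88, 0, 0, 0, 0.11], [0.43, -0.88, 0, 0, 0, 0.11], [0.43, -0.88, 0, 0, 0, 0.11], [0.43, -0.88, 0, 0, 0, 0.11]]}}

```text
time: 23.78
tcp_pos: [0.6237, -0.0991, 0.1224]
ee_rot: [-179.9, 0.2, 12.2]
wrist_force: [-0.6, -0.4, -2.9]
grip_width: 0.0267
grip_force: 60.9
```

```bash
python3 - <<'E'
from h import *
s=get_state();print(s["tcp_pos"],s["ee_rot"],s["grip_width"])
plan((.624,-.1005,.037,12.1))
im=get_image("wrist");cv2.imwrite("pics/w7.png",im["img"])
E
```

```text
[ 0.62366791 -0.09909551  0.12239931] [-179.92255401    0.24254024   12.24753503] 0.026665094328337934
(0.624, -0.1005, 0.037, 12.1) row [0.003, 0.01, 0.569, -0.002, 0.005, 0.003] x 3
```

View pics/w7.png

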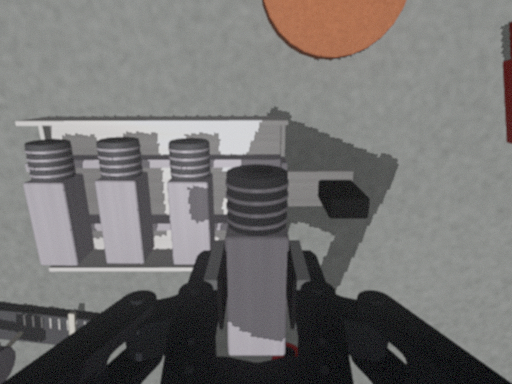

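Wrist view: three blocks lie neatly across the rails at (52,200), (122,200) and (190,200). The fourth is over the last slot, clear of the fin at (343,198).

Call:
{"name": "move_arm", "arguments": {"series": [[0.003, 0.006, 0.25, 0, 0, 0], [0.003, 0.006, 0.45, 0, 0, 0], [0.003, 0.006, 0.54, 0, 0, 0], [0.003, 0.006, 0.56, 0, 0, 0], [0.003, 0.006, 0.57, 0, 0, 0], [0.003, 0.006, 0.57, 0, 0, 0], [0.003, 0.006, 0.57, 0, 0, 0]]}}

```text
time: 24.42
tcp_pos: [0.6263, -0.1022, 0.0402]
ee_rot: [180.0, -0.1, 12.0]
wrist_force: [-0.4, 0.6, -1.0]
grip_width: 0.0264
grip_force: 60.9
```

Call:
{"name": "move_arm", "arguments": {"series": [[0, 0, 0.01, 0, 0, 0], [0, 0, 0.01, 0, 0, 0], [0, 0, 0.01, 0, 0, 0]]}}

```text
time: 24.67
tcp_pos: [0.6257, -0.1014, 0.0383]
ee_rot: [180.0, -0.1, 12.1]
wrist_force: [-0.2, 0.4, -2.7]
grip_width: 0.0261
grip_force: 60.9
```

Call:
{"name": "move_arm", "arguments": {"series": [[-0.005, -0.013, 0.006, 0, 0, 0], [-0.005, -0.013, 0.012, 0, 0, 0], [-0.005, -0.013, 0.016, 0, 0, 0], [-0.005, -0.013, 0.016, 0, 0, 0]]}}

```text
time: 25.0
tcp_pos: [0.6243, -0.0993, 0.0364]
ee_rot: [-180.0, -0.0, 12.1]
wrist_force: [-1.4, 0.8, 4.1]
grip_width: 0.0265
grip_force: 61.9
```

Call:
{"name": "move_arm", "arguments": {"series": [[0, 0, 0, 0, 0, 0], [0, 0, 0, 0, 0, 0], [0, 0, 0, 0, 0, 0]], "grip": -0.2}}

```text
time: 25.25
tcp_pos: [0.6245, -0.0997, 0.0353]
ee_rot: [180.0, -0.0, 12.1]
wrist_force: [0.3, 1.0, 0.8]
grip_width: 0.0343
grip_force: 0.0
```

Call:
{"name": "move_arm", "arguments": {"series": [[0, 0, -0.25, 0, 0, 0], [0, 0, -0.5, 0, 0, 0], [0, 0, -0.7, 0, 0, 0], [0, 0, -0.8, 0, 0, 0], [0, 0, -0.8, 0, 0, 0], [0, 0, -0.8, 0, 0, 0]]}}

```text
time: 25.75
tcp_pos: [0.6246, -0.0997, 0.1559]
ee_rot: [180.0, -0.1, 12.1]
wrist_force: [-0.4, 0.3, -0.3]
grip_width: 0.0342
grip_force: 0.0
```

```bash
python3 - <<'E'
from h import *
# move back over tray so wrist camera sees fin, tray; yaw 102 for fin
y=np.array([-.2096,.9778]);p=np.array([.6065,-.029])-.137*y;print(p)
plan((*p.round(4),.15,102.1),(*p.round(4),.09,102.1),(*p.round(4),.018,102.1))
E
```

```text
[ 0.6352152 -0.1629586]
(np.float64(0.6352), np.float64(-0.163), 0.15, 102.1) row [-0.006, 0.142, 0.013, 0.001, -0.0, -0.667] x 5
(np.float64(0.6352), np.float64(-0.163), 0.15, 102.1) row [-0.077, 0.12, 0.013, 0.001, -0.0, -0.667] x 5
(np.float64(0.6352), np.float64(-0.163), 0.15, 102.1) row [-0.127, 0.066, 0.013, 0.001, -0.0, -0.667] x 5
(np.float64(0.6352), np.float64(-0.163), 0.09, 102.1) row [0.0, -0.0, 0.4, 0.0, 0.0, 0.0] x 2
(np.float64(0.6352), np.float64(-0.163), 0.018, 102.1) row [0.0, -0.0, 0.48, 0.0, 0.0, 0.0] x 2
```

Call:
{"name": "move_arm", "arguments": {"series": [[0, 0.14, 0, 0, 0, -0.667], [0, 0.14, 0, 0, 0, -0.667], [0, 0.14, 0, 0, 0, -0.667], [0, 0.14, 0, 0, 0, -0.667], [0, 0.14, 0, 0, 0, -0.667]], "grip": 0.3}}

```text
time: 26.17
tcp_pos: [0.6276, -0.1201, 0.1527]
ee_rot: [-179.8, 0.1, 42.3]
wrist_force: [0.2, 0.3, -0.7]
grip_width: 0.0556
grip_force: 0.0
```

Call:
{"name": "move_arm", "arguments": {"series": [[-0.077, 0.12, 0, 0, 0, -0.667], [-0.077, 0.12, 0, 0, 0, -0.667], [-0.077, 0.12, 0, 0, 0, -0.667], [-0.077, 0.12, 0, 0, 0, -0.667], [-0.077, 0.12, 0, 0, 0, -0.667]]}}

```text
time: 26.58
tcp_pos: [0.6315, -0.1412, 0.1535]
ee_rot: [-179.8, 0.0, 72.2]
wrist_force: [0.4, -0.3, 0.4]
grip_width: 0.0558
grip_force: 0.0
```

Call:
{"name": "move_arm", "arguments": {"series": [[-0.127, 0.066, 0.2, 0, 0, -0.667], [-0.127, 0.066, 0.2, 0, 0, -0.667], [-0.127, 0.066, 0.2, 0, 0, -0.667], [-0.127, 0.066, 0.2, 0, 0, -0.667], [-0.127, 0.066, 0.2, 0, 0, -0.667], [-0.127, 0.066, 0.2, 0, 0, -0.667], [-0.127, 0.066, 0.2, 0, 0, -0.667]]}}

```text
time: 27.17
tcp_pos: [0.6356, -0.1623, 0.1248]
ee_rot: [-180.0, -0.0, 101.9]
wrist_force: [0.6, -0.5, 1.0]
grip_width: 0.0556
grip_force: 0.0
```

```bash
python3 - <<'E'
from h import *
s=get_state();print(s["tcp_pos"],s["ee_rot"],s["grip_width"])
plan((.6352,-.163,.016,102.1))
im=get_image("wrist");cv2.imwrite("pics/w8.png",im["img"]);np.savez("w8",**im)
E
```

```text
[ 0.63555351 -0.16228441  0.12478072] [-1.79961575e+02 -2.61544984e-02  1.01905282e+02] 0.055646767856367206
(0.6352, -0.163, 0.016, 102.1) row [-0.005, -0.003, 0.725, -0.001, -0.001, -0.004] x 3
```

View pics/w8.png

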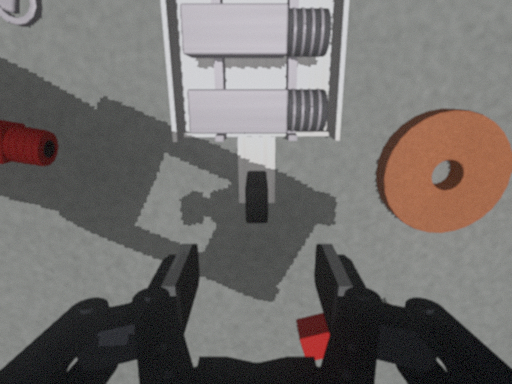

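Wrist view: fin at (257,197), centred between the open fingers. The last two blocks sit between the lugs, and the wheel and red decoy are clear of the descent.

Call:
{"name": "move_arm", "arguments": {"series": [[-0.005, -0.003, 0.25, 0, 0, 0], [-0.005, -0.003, 0.5, 0, 0, 0], [-0.005, -0.003, 0.65, 0, 0, 0], [-0.005, -0.003, 0.71, 0, 0, 0], [-0.005, -0.003, 0.71, 0, 0, 0], [-0.005, -0.003, 0.71, 0, 0, 0]]}}

```text
time: 27.72
tcp_pos: [0.6362, -0.1634, 0.0194]
ee_rot: [179.9, 0.0, 102.1]
wrist_force: [-0.4, -0.2, 0.5]
grip_width: 0.0553
grip_force: 0.0
```

Call:
{"name": "move_arm", "arguments": {"series": [[0, 0, 0, 0, 0, 0], [0, 0, 0, 0, 0, 0], [0, 0, 0, 0, 0, 0], [0, 0, 0, 0, 0, 0], [0, 0, 0, 0, 0, 0], [0, 0, 0, 0, 0, 0], [0, 0, 0, 0, 0, 0]], "grip": -0.9}}

```text
time: 28.3
tcp_pos: [0.6361, -0.1636, 0.0205]
ee_rot: [179.9, 0.1, 102.2]
wrist_force: [-1.2, 0.4, 5.4]
grip_width: 0.0147
grip_force: 60.1
```

```bash
python3 - <<'E'
from h import *
im=dict(np.load("w8.npz"));print("fin top px->",at_z(im,(257,185),.052)[:2],at_z(im,(257,200),.052)[:2])
s=get_state();p=s["tcp_pos"];print(p,s["ee_rot"],s["wrist_force"])
im=get_image("wrist")
# bay geometry: yaw 4.4, mouth (.5707,.139)
th=np.radians(4.4);bx=np.array([np.cos(th),np.sin(th)]);by=np.array([-np.sin(th),np.cos(th)]);m=np.array([.5707,.139])
for yy in(-.150,-.09,-.04,.03,.096): print(yy,"tray mid",(m+yy*by).round(4),"grip",(m+(yy-.137)*by).round(4))
tm=p[:2]+.137*np.array([-.2096,.9778]);print("tray mid now",tm,"in bay",(tm-m)@bx,(tm-m)@by)
for n in["bay_mouth","rod_knob","mark"]:
  for c in("top","scene"):
    i=get_image(c)
    for r in recognise(n,c)[:2]: print(c,n,np.round(r["xy"],1),round(r["confidence"],2),at_z(i,r["xy"],dict(bay_mouth=0,rod_knob=.056,mark=.014)[n])[:2].round(4))
E
```

```text
fin top px-> [ 0.63299621 -0.14813202] [ 0.635256   -0.15881407]
[ 0.63614645 -0.16359161  0.02054555] [1.79891217e+02 8.06229258e-02 1.02177193e+02] [-1.18288041  0.42649445  5.38170229]
-0.15 tray mid [ 0.5822 -0.0106] grip [ 0.5927 -0.1472]
-0.09 tray mid [0.5776 0.0493] grip [ 0.5881 -0.0873]
-0.04 tray mid [0.5738 0.0991] grip [ 0.5843 -0.0375]
0.03 tray mid [0.5684 0.1689] grip [0.5789 0.0323]
0.096 tray mid [0.5633 0.2347] grip [0.5738 0.0981]
tray mid now [ 0.60743125 -0.02963301] in bay 0.023685635930721528 -0.17095399153945126
top bay_mouth [128.8 176.9] 0.84 [0.5434 0.3019]
top bay_mouth [277.   98.1] 0.23 [ 0.7863 -0.1083]
scene bay_mouth [362.5 194.5] 0.78 [0.4408 0.2736]
scene rod_knob [302.5 182.5] 0.57 [0.4578 0.0866]
top mark [123.5 277.9] 0.18 [0.2715 0.2898]
```

Call:
{"name": "move_arm", "arguments": {"series": [[0.01, -0.01, 0, 0, 0, 0.005], [0.04, -0.03, 0, 0, 0, 0.02], [0.08, -0.065, 0, 0, 0, 0.045], [0.12, -0.1, 0, 0, 0, 0.07], [0.16, -0.13, 0, 0, 0, 0.09], [0.2, -0.16, 0, 0, 0, 0.115], [0.24, -0.195, 0, 0, 0, 0.14], [0.275, -0.22, 0, 0, 0, 0.16], [0.295, -0.236, 0, 0, 0, 0.17], [0.3, -0.24, 0, 0, 0, 0.173]]}}

```text
time: 29.78
tcp_pos: [0.5935, -0.1289, 0.0206]
ee_rot: [179.6, 0.2, 94.3]
wrist_force: [5.2, -8.5, 1.5]
grip_width: 0.015
grip_force: 59.4
```

Call:
{"name": "move_arm", "arguments": {"series": [[0, 0, 0, 0, 0, 0], [0, 0, 0, 0, 0, 0]]}}

```text
time: 29.95
tcp_pos: [0.5935, -0.1289, 0.0206]
ee_rot: [179.6, 0.2, 94.3]
wrist_force: [3.7, -6.1, 4.2]
grip_width: 0.015
grip_force: 59.7
```

```bash
python3 - <<'E'
from h import *
s=get_state();print(s["tcp_pos"],s["ee_rot"],s["wrist_force"])
im=get_image("wrist");np.savez("w9",**im);cv2.imwrite("pics/w9.png",cv2.resize(im["img"],(800,600),interpolation=cv2.INTER_CUBIC))
E
```

```text
[ 0.59350133 -0.12887217  0.02057674] [179.63134994   0.21117758  94.29414721] [ 3.74569978 -6.14664047  4.20644885]
```

View pics/w9.png

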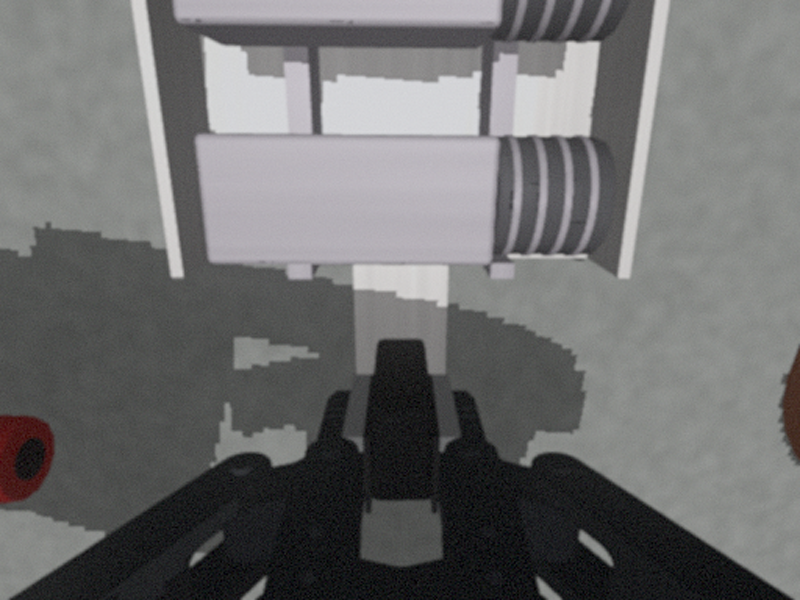

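Wrist view: the fin is gripped, the tray is square to the tool, and the blocks sit well on the rails. Now I check the bay mouth's lateral place from the earlier views.

```bash
python3 - <<'E'
from h import *
im=dict(np.load("w4.npz"))["img"]
c=im[60:320,60:170];c=np.clip(c.astype(float)*1.8,0,255).astype(np.uint8)
cv2.imwrite("pics/w4c.png",cv2.resize(c,None,fx=2.3,fy=2.3,interpolation=cv2.INTER_CUBIC))
E
```

```text
(no output)
```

View pics/w4c.png

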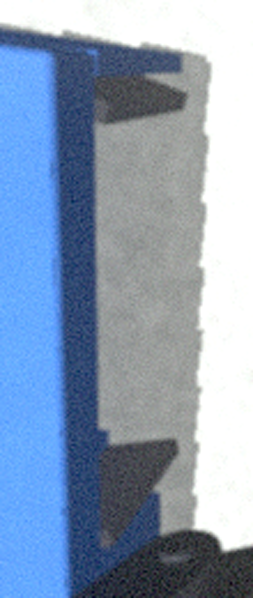

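```bash
python3 - <<'E'
from h import *
im=dict(np.load("w4.npz"))
f=lambda c,z: at_z(im,(60+(c[0]+.5)/2.3-.5,60+(c[1]+.5)/2.3-.5),z)[:2]
for n,u,l,z in(("bench",(183,75),(178,458),0),("lintel",(99,78),(105,548),.062)):
    a,b=f(u,z),f(l,z);print(n,a.round(4),b.round(4),np.linalg.norm(a-b).round(4),"mid",((a+b)/2).round(4))
print("cheek inner bench",f((183,103),0),f((178,440),0), "lintel",f((99,122),.062),f((105,445),.062),f((105,430),.062))
print("plinth top front",f((98,50),.084),f((60,60),.084),f((68,590),.084))
E
```

```text
bench [0.6419 0.146 ] [0.4986 0.1327] 0.1439 mid [0.5703 0.1393]
lintel [0.6423 0.146 ] [0.5022 0.1341] 0.1406 mid [0.5722 0.1401]
cheek inner bench [0.63293089 0.14501482] [0.50647564 0.13347732] lintel [0.63139701 0.14525846] [0.53818895 0.13678738] [0.54314897 0.13715683]
plinth top front [0.65083946 0.13711406] [0.64689381 0.1452189 ] [0.50412937 0.13497077]
```

The bay mouth comes out at (0.571, 0.140) from both bench and lintel edges, in agreement with the knob-based value; the tray is within 1 mm laterally. I slide it in.

Call:
{"name": "move_arm", "arguments": {"series": [[0.03, 0, 0, 0, 0, -0.007], [0.08, -0.003, 0, 0, 0, -0.007], [0.14, -0.005, 0, 0, 0, -0.007], [0.2, -0.007, 0, 0, 0, -0.007], [0.26, -0.009, 0, 0, 0, -0.007], [0.32, -0.009, 0, 0, 0, -0.007], [0.38, -0.009, 0, 0, 0, -0.007], [0.43, -0.009, 0, 0, 0, -0.007], [0.46, -0.009, 0, 0, 0, -0.007], [0.48, -0.009, 0, 0, 0, -0.007]]}}

```text
time: 30.83
tcp_pos: [0.5857, -0.0575, 0.0205]
ee_rot: [179.8, 0.3, 94.7]
wrist_force: [0.7, -11.0, 5.7]
grip_width: 0.0153
grip_force: 60.1
```

```bash
cat >> h.py <<'E'
def bay():
    s=get_state();p=s["tcp_pos"][:2]-np.array([.571,.1397]);t=np.radians(4.6)
    print("t",s["time"],"bay x,y",(p@[np.cos(t),np.sin(t)]).round(4),(p@[-np.sin(t),np.cos(t)]).round(4),"z",s["tcp_pos"][2].round(4),"rot",s["ee_rot"].round(2),"F",s["wrist_force"].round(1),"w",round(s["grip_width"],4),round(s["grip_force"],1))
E
python3 -c "from h import *;bay()"
```

```text
t 30.8333 bay x,y -0.0012 -0.1978 z 0.0205 rot [179.76   0.27  94.74] F [  0.7 -11.    5.7] w 0.0153 60.1
```

Call:
{"name": "move_arm", "arguments": {"series": [[0.06, 0.004, 0, 0, 0, 0], [0.14, 0.006, 0, 0, 0, 0], [0.22, 0.008, 0, 0, 0, 0], [0.3, 0.008, 0, 0, 0, 0], [0.38, 0.008, 0, 0, 0, 0], [0.46, 0.008, 0, 0, 0, 0], [0.54, 0.008, 0, 0, 0, 0], [0.6, 0.008, 0, 0, 0, 0], [0.65, 0.008, 0, 0, 0, 0], [0.68, 0.008, 0, 0, 0, 0]]}}

```text
time: 31.67
tcp_pos: [0.5784, 0.0446, 0.0206]
ee_rot: [179.8, 0.2, 94.8]
wrist_force: [1.4, -12.5, 7.8]
grip_width: 0.0151
grip_force: 60.3
```

```bash
python3 -c "from h import *;bay()"
```

```text
t 31.6667 bay x,y -0.0002 -0.0954 z 0.0206 rot [179.79   0.24  94.75] F [  1.4 -12.5   7.8] w 0.0151 60.3
```

Call:
{"name": "move_arm", "arguments": {"series": [[0.05, 0, 0, 0, 0, 0], [0.1, 0, 0, 0, 0, 0], [0.15, 0, 0, 0, 0, 0], [0.2, 0, 0, 0, 0, 0], [0.24, 0, 0, 0, 0, 0], [0.27, 0, 0, 0, 0, 0], [0.29, 0, 0, 0, 0, 0], [0.3, 0, 0, 0, 0, 0]]}}

```text
time: 32.33
tcp_pos: [0.5747, 0.0889, 0.0205]
ee_rot: [179.8, 0.2, 94.7]
wrist_force: [1.8, -13.2, 7.3]
grip_width: 0.0151
grip_force: 60.4
```

Call:
{"name": "move_arm", "arguments": {"series": [[0.015, 0, 0, 0, 0, 0], [0.03, 0, 0, 0, 0, 0], [0.045, 0, 0, 0, 0, 0]]}}

```text
time: 32.58
tcp_pos: [0.5741, 0.0952, 0.0205]
ee_rot: [179.8, 0.3, 94.7]
wrist_force: [0.9, -13.2, 7.6]
grip_width: 0.0148
grip_force: 60.4
```

```bash
python3 -c "from h import *;bay()"
```

```text
t 32.5833 bay x,y -0.0005 -0.0446 z 0.0205 rot [179.83   0.25  94.72] F [  0.9 -13.2   7.6] w 0.0148 60.4
```

Call:
{"name": "move_arm", "arguments": {"series": [[0.01, 0, 0, 0, 0, 0], [0.02, 0, 0, 0, 0, 0], [0.025, 0, 0, 0, 0, 0]]}}

```text
time: 32.83
tcp_pos: [0.5737, 0.099, 0.0205]
ee_rot: [179.8, 0.3, 94.7]
wrist_force: [1.4, -16.1, 8.9]
grip_width: 0.0152
grip_force: 60.4
```

Call:
{"name": "move_arm", "arguments": {"series": [[0.01, 0, 0, 0, 0, 0], [0.015, 0, 0, 0, 0, 0], [0.015, 0, 0, 0, 0, 0]]}}

```text
time: 33.08
tcp_pos: [0.5737, 0.099, 0.0206]
ee_rot: [179.8, 0.4, 94.8]
wrist_force: [1.9, -22.4, 8.8]
grip_width: 0.0152
grip_force: 60.5
```

```bash
python3 -c "from h import *;bay()"
```

```text
t 33.0833 bay x,y -0.0005 -0.0408 z 0.0206 rot [179.85   0.44  94.79] F [  1.9 -22.4   8.8] w 0.0152 60.5
```

Tray home: it stops at bay y = −0.041 as specified and the force is rising. Release and go to the knob.

Call:
{"name": "move_arm", "arguments": {"series": [[-0.01, 0, 0, 0, 0, 0], [-0.01, 0, 0, 0, 0, 0], [-0.01, 0, 0, 0, 0, 0], [-0.01, 0, 0, 0, 0, 0]], "grip": 0.2}}

```text
time: 33.42
tcp_pos: [0.5722, 0.1031, 0.0187]
ee_rot: [-180.0, -0.0, 94.7]
wrist_force: [-0.3, 0.5, 0.4]
grip_width: 0.051
grip_force: 0.0
```

Call:
{"name": "move_arm", "arguments": {"series": [[-0.01, 0, -0.2, 0, 0, 0], [-0.01, 0, -0.4, 0, 0, 0], [-0.01, 0, -0.6, 0, 0, 0], [-0.01, 0, -0.7, 0, 0, 0], [-0.01, 0, -0.7, 0, 0, 0]]}}

```text
time: 33.83
tcp_pos: [0.5749, 0.1022, 0.1278]
ee_rot: [179.5, -0.1, 94.7]
wrist_force: [0.4, -0.1, -0.1]
grip_width: 0.0512
grip_force: 0.0
```

```bash
python3 - <<'E'
from h import *
bay();plan((.445,.0844,.125,94.6),(.445,.0844,.039,94.6))
E
```

```text
t 33.8333 bay x,y 0.0008 -0.0377 z 0.1278 rot [ 1.7953e+02 -6.0000e-02  9.4700e+01] F [ 0.4 -0.1 -0.1] w 0.0512 0.0
(0.445, 0.0844, 0.125, 94.6) row [-0.047, -0.873, 0.011, 0.01, -0.001, 0.002] x 4
(0.445, 0.0844, 0.039, 94.6) row [-0.0, -0.0, 0.573, -0.0, -0.0, -0.0] x 3
```

Call:
{"name": "move_arm", "arguments": {"series": [[-0.04, -0.86, 0, 0, 0, 0], [-0.04, -0.86, 0, 0, 0, 0], [-0.04, -0.86, 0, 0, 0, 0], [-0.04, -0.86, 0, 0, 0, 0], [-0.04, -0.86, 0, 0, 0, 0], [-0.04, -0.86, 0, 0, 0, 0]], "grip": 0.5}}

```text
time: 34.33
tcp_pos: [0.445, 0.0851, 0.1236]
ee_rot: [179.9, -0.0, 94.7]
wrist_force: [0.0, 0.2, 0.2]
grip_width: 0.0638
grip_force: 0.0
```

```bash
python3 - <<'E'
from h import *
bay();plan((.445,.0844,.039,94.6))
im=get_image("top");cv2.imwrite("pics/t1.png",cv2.resize(im["img"][100:260,100:300],(800,640),interpolation=cv2.INTER_CUBIC)[:600])
im=get_image("wrist");np.savez("w10",**im);cv2.imwrite("pics/w10.png",im["img"])
for r in recognise("rod_knob","wrist"): print(r["xy"],r["confidence"],at_z(im,r["xy"],.06)[:2])
E
```

```text
t 34.3333 bay x,y -0.13 -0.0443 z 0.1236 rot [ 1.7993e+02 -2.0000e-02  9.4680e+01] F [0.  0.2 0.2] w 0.0638 0.0
(0.445, 0.0844, 0.039, 94.6) row [-0.005, -0.001, 0.564, 0.001, -0.0, 0.002] x 3
[250.4, 202.9] 0.72 [0.44173479 0.08937297]
```

View pics/w10.png

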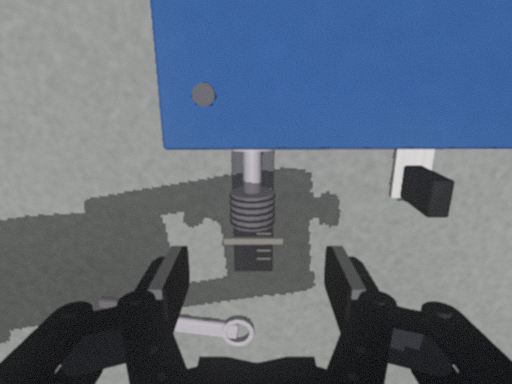

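Wrist view: knob at (252,208) between the fingers, with the mark's bar at row 241. The tray's fin at (427,190) sits right at the plinth face. I've used all my picture views, so I go on by numbers.

```bash
python3 - <<'E'
from h import *
im=dict(np.load("w10.npz"));t=np.radians(4.6)
def b(u,v,z):
    p=at_z(im,(u,v),z)[:2]-[.571,.1397];return (p@[np.cos(t),np.sin(t)]).round(4),(p@[-np.sin(t),np.cos(t)]).round(4)
g=im["img"].astype(int)
# mark bar: rows profile at several columns away from scale bar
for u in(230,278): print(u,g[232:250,u].mean(1).astype(int))
print("mark",b(254,241,.016),b(225,241,.016),b(282,241,.016))
print("knob px edges (near z .071 top / .056):",b(252,188,.066),b(252,228,.066),b(252,208,.066),b(252,208,.056))
print("plinth top edge",b(250,149,.084),b(400,149,.084))
# same from w2, w1-style
im=dict(np.load("w2.npz"));k=lambda U:(U+.5)/1.5625-.5
print("w2 mark",b(k(363),k(321.5),.016),"knob",b(k(311),k(343),.06))
im=get_image("top");print("top mark px",b(170+181/3.478,115+343/3.478,.016),"knob",b(170+115/3.478,115+343/3.478,.06))
E
```

```text
230 [ 92  90  92  93  90  91 108 131 139 137 140 134 120 101  92  93  94  94]
278 [ 90  88  86  91  90  94 106 131 137 136 136 131 115  99  89  93  91  91]
mark (np.float64(-0.1307), np.float64(-0.0898)) (np.float64(-0.1553), np.float64(-0.0898)) (np.float64(-0.107), np.float64(-0.0898))
knob px edges (near z .071 top / .056): (np.float64(-0.1317), np.float64(-0.0275)) (np.float64(-0.1318), np.float64(-0.0554)) (np.float64(-0.1318), np.float64(-0.0412)) (np.float64(-0.1319), np.float64(-0.045))
plinth top edge (np.float64(-0.1326), np.float64(0.001)) (np.float64(-0.0482), np.float64(0.0011))
w2 mark (np.float64(-0.1291), np.float64(-0.0919)) knob (np.float64(-0.1306), np.float64(-0.0461))
top mark px (np.float64(-0.1328), np.float64(-0.0917)) knob (np.float64(-0.1341), np.float64(-0.0457))
```

Call:
{"name": "move_arm", "arguments": {"series": [[-0.003, -0.006, 0.25, 0, 0, 0], [-0.003, -0.006, 0.45, 0, 0, 0], [-0.003, -0.006, 0.56, 0, 0, 0], [-0.003, -0.006, 0.58, 0, 0, 0], [-0.003, -0.006, 0.58, 0, 0, 0], [-0.003, -0.006, 0.58, 0, 0, 0]]}}

```text
time: 35.03
tcp_pos: [0.4448, 0.0844, 0.0373]
ee_rot: [179.9, -0.0, 94.7]
wrist_force: [-0.2, -0.1, -0.3]
grip_width: 0.0641
grip_force: 0.0
```

Call:
{"name": "move_arm", "arguments": {"series": [[0, 0, 0, 0, 0, 0], [0, 0, 0, 0, 0, 0], [0, 0, 0, 0, 0, 0], [0, 0, 0, 0, 0, 0], [0, 0, 0, 0, 0, 0], [0, 0, 0, 0, 0, 0], [0, 0, 0, 0, 0, 0]], "grip": -0.8, "grip_force": 70}}

```text
time: 35.62
tcp_pos: [0.4431, 0.0842, 0.038]
ee_rot: [-180.0, -0.0, 94.7]
wrist_force: [-4.4, -0.7, 8.6]
grip_width: 0.0282
grip_force: 68.3
```

```bash
python3 -c "from h import *;bay()"
```

```text
t 35.6167 bay x,y -0.132 -0.0451 z 0.038 rot [-1.7999e+02 -1.0000e-02  9.4660e+01] F [-4.4 -0.7  8.6] w 0.0282 68.3
```

Call:
{"name": "move_arm", "arguments": {"series": [[-0.04, 0, 0, 0, 0, 0], [-0.09, 0, 0, 0, 0, 0], [-0.14, 0, 0, 0, 0, 0], [-0.19, 0, 0, 0, 0, 0], [-0.24, 0, 0, 0, 0, 0], [-0.28, 0, 0, 0, 0, 0], [-0.3, 0, 0, 0, 0, 0], [-0.307, 0, 0, 0, 0, 0], [-0.307, 0, 0, 0, 0, 0]]}}

```text
time: 36.37
tcp_pos: [0.4468, 0.0393, 0.038]
ee_rot: [180.0, -0.1, 94.6]
wrist_force: [-3.8, 6.3, 7.6]
grip_width: 0.0281
grip_force: 68.3
```

```bash
python3 - <<'E'
from h import *
bay()
t=np.radians(4.6)
for c,rows in(("wrist",None),("top",None),("scene",None)):
    im=get_image(c);cv2.imwrite(f"pics/p_{c}.png",im["img"]);np.savez("p_"+c,**im)
    for n,z in(("rod_knob",.06),("mark",.016)):
        for r in recognise(n,c)[:2]:
            p=at_z(im,r["xy"],z)[:2]-[.571,.1397];print(c,n,np.round(r["xy"],1),round(r["confidence"],2),(p@[np.cos(t),np.sin(t)]).round(4),(p@[-np.sin(t),np.cos(t)]).round(4))
im=dict(np.load("p_wrist.npz"))
def P(x,y,z): return proj(im,np.r_[np.array([.571,.1397])+x*np.array([np.cos(t),np.sin(t)])+y*np.array([-np.sin(t),np.cos(t)]),z])
g=im["img"].astype(int).mean(2)
for x in(-.155,-.152,-.112,-.109):
    u,v=P(x,-.0911,.016);u=int(round(u));v0=int(round(v));print(x,u,v.round(1),v0-15,g[v0-15:v0+16,u].astype(int), "px/mm",abs(P(x,-.0911,.016)-P(x,-.0901,.016))[1].round(2))
E
```

```text
t 36.3667 bay x,y -0.1318 -0.0902 z 0.038 rot [ 1.7999e+02 -1.3000e-01  9.4570e+01] F [-3.8  6.3  7.6] w 0.0281 68.3
wrist rod_knob [253.5 223.6] 0.58 -0.1329 -0.0637
wrist mark [273.8 234.4] 0.9 -0.1222 -0.0891
top rod_knob [191.6 170.1] 0.36 -0.0178 -0.0196
scene mark [254.8 175.5] 0.45 -0.2033 -0.1801
-0.155 214 237.8 223 [ 81  90  86  82  84  86  87  91  92 115 126 133 131 130 130 131 120  99
  83  66  71  73  76  75  76  73  70  73  68  72  72] px/mm 1.65
-0.152 220 237.8 223 [ 86  89  85  87  86  84  88  88  91 106 127 128 130 129 130 128 123  97
  73  70  73  70  69  76  71  65  61  59  68  60  51] px/mm 1.65
-0.112 292 237.7 223 [ 88  85  87  83  82  85  85  87  97 114 128 129 127 128 131 130 121  96
  75  73  65  72  67  65  63  58  56  47  46  51  49] px/mm 1.65
-0.109 297 237.7 223 [ 87  84  88  86  85  82  87  86  99 113 126 130 129 128 129 127 119  94
  74  70  72  73  74  74  73  74  68  75  74  71  75] px/mm 1.65
```

Call:
{"name": "move_arm", "arguments": {"series": [[-0.005, 0, 0, 0, 0, 0], [-0.005, 0, 0, 0, 0, 0], [-0.005, 0, 0, 0, 0, 0], [-0.005, 0, 0, 0, 0, 0], [-0.005, 0, 0, 0, 0, 0], [-0.005, 0, 0, 0, 0, 0], [-0.005, 0, 0, 0, 0, 0], [-0.005, 0, 0, 0, 0, 0], [-0.005, 0, 0, 0, 0, 0], [-0.005, 0, 0, 0, 0, 0]]}}

```text
time: 37.65
tcp_pos: [0.4469, 0.0388, 0.038]
ee_rot: [180.0, -0.1, 94.6]
wrist_force: [-3.4, 7.6, 7.6]
grip_width: 0.0282
grip_force: 68.3
```

Call:
{"name": "move_arm", "arguments": {"series": [[0, 0, 0, 0, 0, 0], [0, 0, 0, 0, 0, 0], [0, 0, 0, 0, 0, 0], [0, 0, 0, 0, 0, 0], [0, 0, 0, 0, 0, 0], [0, 0, 0, 0, 0, 0], [0, 0, 0, 0, 0, 0], [0, 0, 0, 0, 0, 0], [0, 0, 0, 0, 0, 0], [0, 0, 0, 0, 0, 0]]}}

```text
time: 38.48
tcp_pos: [0.4469, 0.0388, 0.038]
ee_rot: [180.0, -0.1, 94.6]
wrist_force: [-2.8, 6.7, 8.4]
grip_width: 0.028
grip_force: 68.3
```

Call:
{"name": "move_arm", "arguments": {"series": [[0, 0, 0, 0, 0, 0], [0, 0, 0, 0, 0, 0], [0, 0, 0, 0, 0, 0], [0, 0, 0, 0, 0, 0], [0, 0, 0, 0, 0, 0], [0, 0, 0, 0, 0, 0], [0, 0, 0, 0, 0, 0], [0, 0, 0, 0, 0, 0], [0, 0, 0, 0, 0, 0], [0, 0, 0, 0, 0, 0]]}}

```text
time: 39.32
tcp_pos: [0.4469, 0.0388, 0.038]
ee_rot: [180.0, -0.1, 94.6]
wrist_force: [-3.8, 6.9, 7.3]
grip_width: 0.0282
grip_force: 68.3
```

```bash
python3 - <<'E'
from h import *
bay()
# does the knob still sit where it was in the wrist image (slip check)?
a=np.load("p_wrist.npz")["img"].astype(int);b=get_image("wrist")["img"].astype(int)
print("knob window diff",np.abs(a-b)[195:255,235:275].mean(),"elsewhere",np.abs(a-b)[20:100,200:400].mean())
E
```

```text
t 39.3167 bay x,y -0.1318 -0.0906 z 0.038 rot [ 1.7999e+02 -1.3000e-01  9.4590e+01] F [-3.8  6.9  7.3] w 0.0282 68.3
knob window diff 4.514861111111111 elsewhere 6.97825
```

Held about 3 s with no slip. I'll guide the rod back in, release, and return to the fin.

Call:
{"name": "move_arm", "arguments": {"series": [[0.04, 0, 0, 0, 0, 0], [0.09, 0, 0, 0, 0, 0], [0.14, 0, 0, 0, 0, 0], [0.19, 0, 0, 0, 0, 0], [0.24, 0, 0, 0, 0, 0], [0.28, 0, 0, 0, 0, 0], [0.3, 0, 0, 0, 0, 0], [0.305, 0, 0, 0, 0, 0], [0.305, 0, 0, 0, 0, 0]]}}

```text
time: 40.12
tcp_pos: [0.4431, 0.084, 0.038]
ee_rot: [180.0, -0.1, 94.6]
wrist_force: [-4.2, 3.3, 7.3]
grip_width: 0.0285
grip_force: 68.4
```

Call:
{"name": "move_arm", "arguments": {"series": [[0, 0, 0, 0, 0, 0], [0, 0, 0, 0, 0, 0], [0, 0, 0, 0, 0, 0], [0, 0, 0, 0, 0, 0], [0, 0, 0, 0, 0, 0]], "grip": 0.5}}

```text
time: 40.53
tcp_pos: [0.4438, 0.083, 0.0368]
ee_rot: [180.0, -0.0, 94.7]
wrist_force: [0.3, 1.2, 1.1]
grip_width: 0.064
grip_force: 0.0
```

Call:
{"name": "move_arm", "arguments": {"series": [[0, 0, -0.2, 0, 0, 0], [0, 0, -0.4, 0, 0, 0], [0, 0, -0.58, 0, 0, 0], [0, 0, -0.58, 0, 0, 0], [0, 0, -0.58, 0, 0, 0]]}}

```text
time: 40.95
tcp_pos: [0.4446, 0.0832, 0.125]
ee_rot: [179.8, -0.0, 94.6]
wrist_force: [0.3, 0.2, -0.6]
grip_width: 0.0639
grip_force: 0.0
```

```bash
python3 - <<'E'
from h import *
bay()
im=get_image("wrist");np.savez("w11",**im)
a=np.load("w10.npz")["img"].astype(int)
for r in recognise("rod_knob","wrist")[:1]+recognise("tray_grip","wrist")[:1]:
  print(np.round(r["xy"],1),r["confidence"])
print(np.abs(a-im["img"])[185:235,230:275].mean())
plan((.5735,.100,.12,94.7),(.5735,.100,.018,94.7))
E
```

```text
t 40.95 bay x,y -0.1305 -0.0462 z 0.125 rot [ 1.7979e+02 -2.0000e-02  9.4650e+01] F [ 0.3  0.2 -0.6] w 0.0639 0.0
[255.  198.2] 0.94
[423.2 179.2] 0.57
21.449925925925925
(0.5735, 0.1, 0.12, 94.7) row [0.043, 0.879, 0.015, -0.003, 0.0, -0.001] x 4
(0.5735, 0.1, 0.018, 94.7) row [-0.0, -0.0, 0.68, -0.0, -0.0, -0.0] x 3
```

Call:
{"name": "move_arm", "arguments": {"series": [[0.035, 0.875, 0, 0, 0, 0], [0.035, 0.875, 0, 0, 0, 0], [0.035, 0.875, 0, 0, 0, 0], [0.035, 0.875, 0, 0, 0, 0], [0.035, 0.875, 0, 0, 0, 0], [0.035, 0.875, 0, 0, 0, 0]], "grip": 0.2}}

```text
time: 41.6
tcp_pos: [0.5724, 0.0988, 0.1218]
ee_rot: [-179.7, 0.0, 94.7]
wrist_force: [-1.7, 0.3, -0.1]
grip_width: 0.0509
grip_force: 0.0
```

```bash
python3 - <<'E'
from h import *
bay();plan((.5737,.0985,.018,94.7))
E
```

```text
t 41.6 bay x,y -0.0019 -0.0409 z 0.1218 rot [-1.7972e+02  1.0000e-02  9.4650e+01] F [-1.7  0.3 -0.1] w 0.0509 0.0
(0.5737, 0.0985, 0.018, 94.7) row [-0.002, 0.012, 0.692, -0.006, 0.0, -0.001] x 3
```

Call:
{"name": "move_arm", "arguments": {"series": [[-0.002, 0.008, 0.25, 0, 0, 0], [-0.002, 0.008, 0.45, 0, 0, 0], [-0.002, 0.008, 0.62, 0, 0, 0], [-0.002, 0.008, 0.68, 0, 0, 0], [-0.002, 0.008, 0.68, 0, 0, 0], [-0.002, 0.008, 0.68, 0, 0, 0]]}}

```text
time: 42.1
tcp_pos: [0.5746, 0.0988, 0.0223]
ee_rot: [-180.0, -0.0, 94.7]
wrist_force: [-0.8, -0.9, 1.1]
grip_width: 0.0513
grip_force: 0.0
```

Call:
{"name": "move_arm", "arguments": {"series": [[0, 0, 0, 0, 0, 0], [0, 0, 0, 0, 0, 0], [0, 0, 0, 0, 0, 0], [0, 0, 0, 0, 0, 0], [0, 0, 0, 0, 0, 0], [0, 0, 0, 0, 0, 0], [0, 0, 0, 0, 0, 0]], "grip": -0.9, "grip_force": 60}}

```text
time: 42.68
tcp_pos: [0.5749, 0.0987, 0.0234]
ee_rot: [180.0, 0.0, 94.7]
wrist_force: [-4.0, -0.9, 7.3]
grip_width: 0.015
grip_force: 60.3
```

```bash
python3 -c "from h import *;bay()"
```

```text
t 42.6833 bay x,y 0.0006 -0.0412 z 0.0234 rot [1.800e+02 2.000e-02 9.473e+01] F [-4.  -0.9  7.3] w 0.015 60.3
```

Call:
{"name": "move_arm", "arguments": {"series": [[-0.02, 0, 0, 0, 0, 0], [-0.06, 0, 0, 0, 0, 0], [-0.12, 0, 0, 0, 0, 0], [-0.2, 0, 0, 0, 0, 0], [-0.28, 0, 0, 0, 0, 0], [-0.36, 0, 0, 0, 0, 0], [-0.44, 0, 0, 0, 0, 0], [-0.52, 0, 0, 0, 0, 0], [-0.6, 0, 0, 0, 0, 0], [-0.68, 0, 0, 0, 0, 0]]}}

```text
time: 43.52
tcp_pos: [0.5837, -0.0002, 0.0234]
ee_rot: [179.9, -0.3, 94.6]
wrist_force: [-1.7, 11.3, 5.8]
grip_width: 0.0146
grip_force: 60.0
```

Call:
{"name": "move_arm", "arguments": {"series": [[-0.08, 0, 0, 0, 0, 0], [-0.16, 0, 0, 0, 0, 0], [-0.24, 0, 0, 0, 0, 0], [-0.32, 0, 0, 0, 0, 0], [-0.4, 0, 0, 0, 0, 0], [-0.48, 0, 0, 0, 0, 0], [-0.56, 0, 0, 0, 0, 0], [-0.64, 0, 0, 0, 0, 0], [-0.7, 0, 0, 0, 0, 0], [-0.74, 0, 0, 0, 0, 0]]}}

```text
time: 44.35
tcp_pos: [0.593, -0.1114, 0.0235]
ee_rot: [179.9, -0.2, 94.5]
wrist_force: [-0.6, 11.7, 6.5]
grip_width: 0.0154
grip_force: 60.1
```

Call:
{"name": "move_arm", "arguments": {"series": [[-0.05, 0, 0, 0, 0, 0], [-0.1, 0, 0, 0, 0, 0], [-0.13, 0, 0, 0, 0, 0], [-0.15, 0, 0, 0, 0, 0], [-0.15, 0, 0, 0, 0, 0]]}}

```text
time: 44.77
tcp_pos: [0.5948, -0.1338, 0.0235]
ee_rot: [179.9, -0.2, 94.5]
wrist_force: [0.9, 8.2, 5.3]
grip_width: 0.0153
grip_force: 60.0
```

```bash
python3 -c "from h import *;bay()"
```

```text
t 44.7667 bay x,y 0.0018 -0.2745 z 0.0235 rot [179.91  -0.2   94.55] F [0.9 8.2 5.3] w 0.0153 60.0
```

Out by about 43 mm. Release, rise, and check the blocks.

Call:
{"name": "move_arm", "arguments": {"series": [[0, 0, 0, 0, 0, 0], [0, 0, 0, 0, 0, 0], [0, 0, 0, 0, 0, 0], [0, 0, 0, 0, 0, 0]], "grip": 0.3}}

```text
time: 45.1
tcp_pos: [0.5945, -0.1362, 0.022]
ee_rot: [180.0, 0.0, 94.7]
wrist_force: [-1.1, 0.4, -0.6]
grip_width: 0.0554
grip_force: 0.0
```

Call:
{"name": "move_arm", "arguments": {"series": [[0, 0, -0.2, 0, 0, 0], [0, 0, -0.4, 0, 0, 0], [0, 0, -0.65, 0, 0, 0], [0, 0, -0.9, 0, 0, 0], [0, 0, -0.9, 0, 0, 0], [0, 0, -0.9, 0, 0, 0]]}}

```text
time: 45.6
tcp_pos: [0.5958, -0.1365, 0.1595]
ee_rot: [179.7, 0.1, 94.6]
wrist_force: [-0.8, 0.3, -0.5]
grip_width: 0.0554
grip_force: 0.0
```

Call:
{"name": "move_arm", "arguments": {"series": [[-0.3, 0, -0.6, 0, 0, 0], [-0.3, 0, -0.6, 0, 0, 0], [-0.3, 0, -0.6, 0, 0, 0], [-0.3, 0, -0.6, 0, 0, 0], [-0.3, 0, -0.6, 0, 0, 0]]}}

```text
time: 46.02
tcp_pos: [0.5976, -0.1811, 0.2457]
ee_rot: [-179.9, -0.0, 94.6]
wrist_force: [0.2, 0.9, -0.8]
grip_width: 0.0553
grip_force: 0.0
```

```bash
python3 - <<'E'
from h import *
bay();t=np.radians(4.6)
bx=np.array([np.cos(t),np.sin(t)]);by=np.array([-np.sin(t),np.cos(t)]);mid=np.array([.571,.1397])+1*by*(-.2745+.137)
for c in("wrist","top"):
    im=get_image(c);g=im["img"].astype(np.float32).mean(2)
    # brightness along tray y at body x=-.012, z=block top: blocks vs gaps
    ys=np.arange(-.100,.101,.004)
    for x in(-.035,0.0,.03):
        q=np.array([proj(im,np.r_[mid+x*bx+y*by,.052]) for y in ys],np.float32)
        print(c,x,cv2.remap(g,q[:,0].reshape(1,-1),q[:,1].reshape(1,-1),cv2.INTER_LINEAR)[0].astype(int).tolist())
im=get_image("top");g=im["img"].astype(int)
for n in("block1_mid","tray_mid","tray_grip","rod_knob","wheel","oiler","spanner"):
  for c in("top","wrist"):
    i=get_image(c)
    for r in recognise(n,c)[:5]:
      if r["confidence"]>.4:
        z=dict(block1_mid=.045,tray_mid=.024,tray_grip=.045,rod_knob=.06,wheel=.01,oiler=.07,spanner=.003)[n]
        p=at_z(i,r["xy"],z)[:2];print(c,n,round(r["confidence"],2),p.round(3),"tray frame",((p-mid)@bx).round(3),((p-mid)@by).round(3))
E
```

```text
t 46.0167 bay x,y 0.0008 -0.3219 z 0.2457 rot [-1.7993e+02 -5.0000e-02  9.4600e+01] F [ 0.2  0.9 -0.8] w 0.0553 0.0
wrist -0.035 [135, 126, 195, 139, 188, 196, 193, 194, 198, 196, 196, 208, 181, 140, 114, 89, 194, 193, 0, 0, 0, 0, 0, 0, 0, 0, 0, 0, 0, 0, 0, 0, 0, 0, 0, 0, 0, 0, 0, 0, 0, 0, 0, 0, 0, 0, 0, 0, 0, 0, 0]
wrist 0.0 [207, 186, 177, 122, 192, 197, 193, 195, 199, 195, 194, 209, 198, 135, 117, 85, 196, 195, 0, 0, 0, 0, 0, 0, 0, 0, 0, 0, 0, 0, 0, 0, 0, 0, 0, 0, 0, 0, 0, 0, 0, 0, 0, 0, 0, 0, 0, 0, 0, 0, 0]
wrist 0.03 [134, 124, 182, 124, 79, 84, 92, 102, 95, 90, 179, 207, 208, 144, 131, 77, 95, 107, 0, 0, 0, 0, 0, 0, 0, 0, 0, 0, 0, 0, 0, 0, 0, 0, 0, 0, 0, 0, 0, 0, 0, 0, 0, 0, 0, 0, 0, 0, 0, 0, 0]
top -0.035 [102, 101, 80, 87, 151, 161, 158, 160, 162, 165, 142, 94, 103, 105, 94, 103, 159, 163, 161, 164, 163, 161, 131, 112, 103, 101, 78, 101, 165, 167, 164, 166, 165, 163, 133, 111, 110, 102, 89, 64, 113, 172, 164, 164, 165, 165, 170, 121, 99, 108, 110]
top 0.0 [195, 198, 186, 130, 143, 158, 156, 156, 159, 158, 147, 189, 195, 197, 182, 130, 161, 156, 158, 157, 161, 160, 156, 192, 1
[... 533 characters left out ...]
91 0.308
top tray_mid 0.86 [ 0.574 -0.007] tray frame -0.008 -0.009
wrist tray_mid 0.71 [ 0.59  -0.067] tray frame 0.002 -0.07
wrist tray_mid 0.58 [ 0.588 -0.051] tray frame 0.001 -0.054
top tray_grip 0.84 [ 0.567 -0.002] tray frame -0.015 -0.004
wrist tray_grip 0.88 [ 0.59  -0.055] tray frame 0.003 -0.058
top rod_knob 0.6 [0.437 0.093] tray frame -0.138 0.102
top wheel 0.7 [ 0.772 -0.116] tray frame 0.18 -0.133
wrist wheel 0.59 [ 0.786 -0.118] tray frame 0.193 -0.136
top oiler 0.96 [0.269 0.268] tray frame -0.291 0.289
top spanner 0.79 [ 0.375 -0.053] tray frame -0.211 -0.039
top spanner 0.45 [ 0.594 -0.071] tray frame 0.006 -0.074
wrist spanner 0.69 [ 0.375 -0.057] tray frame -0.211 -0.043
```

The numbers show four blocks across the rails at tray y ≈ −72, −24, +23 and +74 mm, the tray clear of the bay, and the bystanders where they were.

```bash
python3 -c "from station import *;print(sign_off())"
```

```text
the job is handed in; nothing more can be done
None
```

The job is handed in: four blocks on the rails, tray slid home, rod pulled about 45 mm to the mark (its place measured from the images, the pointer itself not seen), held about 3 s and returned, then the tray drawn out of the bay with its blocks and left on the bench.

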